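# Zero the press gauge, pin the split cheese hoop and hold it shut

### The arm

A 7-joint arm with a two-finger parallel gripper is mounted at the origin on the work surface. World frame = base frame: x ahead of the robot, y to its left, z up, the work surface at z = 0. Lengths are in mm, angles in rad, forces in N, time in s.
With the tool pointing down it reaches from about 400 to 850 mm from the base axis. Payload 10.4 kg.
Tool frame: the origin (TCP) lies where the fingers leave the gripper's body, on its centre line; the fingertips stand 73 mm ahead of it and the grasp point (between the pads) lies 54 mm ahead of it; z points along the fingers, y is the direction in which the jaws open and shut (so a half turn about z gives the same grasp; the last joint's range is limited). The gripper opens to 85 mm and grips with 20 to 120 N. Pads are 22 mm wide; open, the fingers measure 114 mm over their backs; the gripper's body (76 mm by 85 mm) begins 54 mm behind the grasp point. The pads swing forward as they close: fully open they stand 13 mm farther back than shut.
Start: joints at [1.127, 0.332, -0.065, 1.46, 0.022, 1.35, -0.088], TCP at [255.326, -570.484, 303.938] pointing down, gripper open.
Joint ranges: [-2.6, 2.6], [-0.5, 2.12], [-1.47, 1.34], [0.16, 2.42], [-1.27, 4.41], [0.06, 2.06], [-2.6, 2.6]. Speed limits (rad/s): [2.22, 2.22, 2.79, 2.79, 3.14, 3.14, 3.14].

### API

Orientations are given as a 3x3 rotation matrix whose columns are the frame's x, y, z axes.
In Python, from rig import sensors, read_camera, ticket gives the robot as it stands.
- The arm moves only by the tool servo_tool, never from a script. Its argument "increments" is a list of rows, each an object with "travel": the shift along the tool's x, y, z in units of 25 mm (1.0 is 25 mm), a list of three; "delta_rot": the turn, a rotation vector about the tool's x, y, z in units of 6 degrees (1.0 is 6 degrees), a list of three; "gripper": the opening in per cent of the stroke, from 0 (shut) to 100 (fully open). In form: [{"travel": [tx, ty, tz], "delta_rot": [ax, ay, az], "gripper": gripper}, ...]. A call has 1 to 12 rows; each row shifts and turns the commanded pose from where the row before left it, along the tool's axes as they then stand; what a row does not reach is not made up. A row lasts 1/10 s, in which the tool goes at most 50 mm and 8.59 degrees, less where a joint would pass 70% of its speed; a pose out of reach is approached as far as the arm can. A call is refused whole if a number of a shift passes 1 or a number of a turn 1, either way. A call with a gripper value outside its range is refused whole. The fingers move at their own pace and stop on an object; "grip_force" is the grip in N (left out, the last holds). Time passes only in rows, so rows that do not move let the fingers close. It gives the time, the measured TCP pose, the force and the opening at its end, in the units of the state.
- sensors.read_state(): the state, without advancing time (a new reading comes with each control period).
- read_camera(name): name is "scene" or "top" or "wrist"; returns a dict with "image" (384x512x3 uint8, red, green, blue), "fx", "fy", "cx", "cy" (pixels), "D" ([k1, k2, p1, p2, k3] as OpenCV has them; the pictures are not rectified), "eye" and "rotation" of the camera in the world; the wrist camera has in their place "tool_from_camera" (4x4, takes a point from camera to tool coordinates, whose origin is the TCP and whose axes are the flange's). Camera axes: x right, y up, looking along -z (the intrinsics and any distortion apply to the point x, -y, -z); pixel columns grow to the right and rows downward; lengths in mm; the calibration is good to about 2 mm. A picture is of the moment at which its call begins: read the wrist's pose just before it. There is no depth.
- ticket.job_done(): hands the job in, once; it reports no verdict.
The state is a dict: "time": time; "joint_positions": joint angles; "qvel": joint speeds; "effort": joint torques, N m; "position": TCP position; "tool_rot": TCP orientation; "force": force on the tool from outside, world axes, zero at the start; "moment": the same for the moment, N m; "finger_gap": finger opening in mm.
Only numpy, scipy, OpenCV 4.12 (cv2) and the standard library are available. Lean on these libraries where they do the work, as an engineer would, in place of code of your own. Each camera call takes 0.05 s, during which the arm holds its last target. There are 200 camera calls.

### The job

Get this cheese ready for its next pressing: first turn the knob of the gauge's peak pointer anticlockwise right back to its zero stop, then swing the open half of the steel hoop shut round the cheese, take the steel locking pin out of the white rack and push it fully home through the aligned holes at the seam, until its head sits on the top lug. Then let go of the pin and finish holding: the program ends while the gripper is still pressing the swinging half firmly shut against the fixed half, ready for the press. Leave the other things on the table alone.

Things in the scene. Friction and masses are not known exactly. Their poses are not given: they have to be found in the camera images.
- press_bed: Low stainless press bed fixed to the table, 245 x 215 mm, top 30 mm above the table; origin on the table under the centre of the round hoop that stands on it. In its frame the hoop's fixed half lies on +y, the swinging half on -y, the seam with ears and lugs on the -x side, the hinge on the +x side; a face-up gauge (104 mm across, bezel 50 mm high) stands at x 0, y +178 mm
- peak_knob (a joint): angle of the gauge's peak pointer and its knob (rad): 0 at the zero stop, grows clockwise seen from above; stays where it is left, turns with slight friction (0.03 Nm). The run starts between 0.6 and 1.3
- knob_center (a point): centre of the knurled round knob on the gauge's axis: 24 mm across, 32 mm high; this point is 67 mm above the table, 16 mm under the knob's top and 17 mm above the bezel and dial that surround the knob's foot
- hinge_axis (a point): point on the upright hinge axis of the hoop, at rim height (118 mm above the table), bed x +86 mm, y 0
- swing_half (a joint): opening angle of the swinging half (rad): 0 when the two halves meet, grows as it opens (anticlockwise seen from above about the hinge); the joint is stiff enough (0.12 Nm) that the half stays where it is left. The run starts between 0.5 and 1.1
- swing_shell: the swinging half shell with its ear and its one (middle) lug; origin on the hinge axis at table height; shut, its axes are parallel to the bed's. The steel hoop is 150 mm across outside, its rim 118 mm above the table; inside is a cheese under a white pressing disc, no higher than the rim
- fixed_half: the fixed half shell with its ear and two lugs (upper and lower); origin and axes the same as the bed's. Shut, the halves meet at the seam; their two ears then stand parallel, outer faces 40 mm apart, 20 mm to either side of the pin's axis along the bed's y, the lugs between them, so both ears can also be squeezed together from above, with the pin's head (30 mm) between the fingers
- swing_ear (a point): middle of the outer face of the swinging half's ear, an upright steel plate 6 mm thick, sticking out 34 mm radially from the wall, 38 to 118 mm above the table; in swing_shell's frame this point is at x -178, y -20, z 98 mm. Pushing it along swing_shell's +y axis closes the half; the face is square to that axis
- pin_hole (a point): centre of the hole's mouth in the top face of the upper lug, 118 mm above the table, level with the ears' tops. Upright through hole 11.5 mm wide, 3 mm countersink (17.5 mm wide), in three lugs 28 x 26 mm: upper 102 to 118, middle (on the swinging half) 74 to 90, lower 46 to 62 mm above the table; the middle one is in line only when the hoop is shut
- pin_rack: white plastic block, fixed to the table, 130 (x) x 60 (y) x 70 mm high, origin at the centre of its underside; two upright holes 11 mm wide and 60 mm deep (floor 10 mm above the table) at x -35 and +35 mm. The locking pin stands in either one, a cheese trier with a dark turned wooden handle (top 152 mm above the table) in the other
- pin_head (a point): centre of the steel locking pin's round head, 22 mm across, 30 mm high. Upright pin: shaft 10 mm thick, 82 mm long, its lowest 12 mm a cone (3 mm at the tip), then the head, whose flat underside seats on the upper lug. This point is 97 mm above the tip, 15 mm from the head's top and underside; 107 mm above the table in the rack, 15 mm above pin_hole when home. z axis: along the pin, up
- trier: cheese trier standing in the rack's other hole (to be left), 142 mm long, dark wooden handle on top
- small_cheese: small yellow cheese, 112 mm across, 50 mm high (to be left)
- spare_follower: white pressing disc, 124 mm across, 22 mm high (to be left)
- rind_brush: flat coating brush lying on the table (to be left)
- coating_jar: jar, 76 mm across, 105 mm high (to be left)
- oil_bottle: bottle, 60 mm across, 170 mm high (to be left)
There are look-alikes about, which are no part of the job. Leave any yellow look-alike of the part that bears pin_head alone.

How it is judged (in metres and radians):
On the way, in this order (a step that is already met when the one before it is completed fails the run):
1. the peak pointer is back at its zero stop (value of joint peak_knob below 0.06 rad), for 0.2 s.
2. the swinging half is shut (value of joint swing_half below 0.02 rad), for 0.2 s.
3. the locking pin is fully home through the lugs of the shut hoop (value of joint swing_half below 0.02 rad and horizontal distance between pin_head and pin_hole below 0.004 m and z of pin_head in the frame of pin_hole below 0.018 m), for 0.2 s.
At the end, for the whole second after the job is handed in: Peak pointer within 0.06 rad of zero; hoop within 0.012 rad of shut; pin home (head seated within 3 mm of the top lug, within 4 mm of the hole axis); through the last second the fingers press the swinging half against the fixed half with more than 4 N (value of joint peak_knob below 0.06 rad and value of joint swing_half below 0.012 rad and horizontal distance between pin_head and pin_hole below 0.004 m and z of pin_head in the frame of pin_hole between 0.01 and 0.018 m and contact force between the fingers and swing_shell above 4 N and contact force between swing_shell and fixed_half above 4 N); the arm keeps its last pose, push and grip.
It fails at once if another thing on the table was pushed more than 25 mm (distance of any of small_cheese, spare_follower, rind_brush, coating_jar, oil_bottle, trier from where it was at the start of the episode above 0.025 m).
It also fails if it takes over 72 s, if anything falls off the work surface, if the arm or the gripper's body presses on something with over 40 N, if the wrist force passes 120 N, or if a joint passes its speed limit or range.

## Working session

There is one attempt and no reset: what is moved stays moved. The work goes in short steps, Python scripts to look and compute and a tool call to move; the robot and the scene stay as the last step left them, time stands still between calls to the robot, and variables do not carry over. Pictures are saved under pics/ and viewed, about 8 in all and at most 12, crops included, and the job is handed in when it is done.

Besides the shell and the picture viewer there is one more tool, called after "Emit:" as name(argument=value, ...), one argument or row to a line, values as JSON. servo_tool: Moves the arm, as the interface text tells. Its arguments: {"type":"object","properties":{"increments":{"type":"array","items":{"type":"object","properties":{"travel":{"type":"array","items":{"type":"number"}},"delta_rot":{"type":"array","items":{"type":"number"}},"gripper":{"type":"number"}}}},"grip_force":{"type":"number"}},"required":["increments"]}

```bash
mkdir -p pics
cat > h.py <<'E'
import numpy as np, cv2
from rig import sensors, read_camera, ticket
def cam(n):
    s=sensors.read_state(); c=read_camera(n)
    if 'eye' in c: c['E']=np.array(c['eye'],float); c['R']=np.array(c['rotation'],float)
    else:
        T=np.array(c['tool_from_camera'],float); R=np.array(s['tool_rot']); 
        c['E']=np.array(s['position'])+R@T[:3,3]; c['R']=R@T[:3,:3]
    return c
def save(c,f): cv2.imwrite(f,c['image'][:,:,::-1])
def K(c): return np.array([[c['fx'],0,c['cx']],[0,c['fy'],c['cy']],[0,0,1.]])
def ray(c,uv):
    p=cv2.undistortPoints(np.array(uv,float).reshape(-1,1,2),K(c),np.array(c['D'],float)).reshape(-1,2)
    d=np.c_[p[:,0],-p[:,1],-np.ones(len(p))]@c['R'].T
    return d
def onz(c,uv,z):
    d=ray(c,uv); return c['E']+d*((z-c['E'][2])/d[:,2])[:,None]
def proj(c,P):
    q=(np.array(P,float).reshape(-1,3)-c['E'])@c['R']; q=q*[1,-1,-1]
    return cv2.projectPoints(q,np.zeros(3),np.zeros(3),K(c),np.array(c['D'],float))[0].reshape(-1,2)
E
python3 - <<'E'
from h import *
import pickle
s=sensors.read_state(); print(s['time'],s['position'],s['tool_rot'],s['finger_gap'],s['force'])
for n in ('scene','top'):
    c=cam(n); save(c,f'pics/{n}0.png'); print(n,c['E'],c['R'],c['fx'],c['D']); pickle.dump(c,open(n+'0.pkl','wb'))
E
```

```text
0.0 [ 255.21468728 -570.21413026  303.12035439] [[ 9.12751219e-01  4.08515394e-01 -6.20930659e-04]
 [ 4.08515865e-01 -9.12750293e-01  1.30005484e-03]
 [-3.56622239e-05 -1.44028667e-03 -9.99998962e-01]] 85.1625990538826 [-0.60736644  0.19436265 -0.51668652]
scene [973.80456396 698.39757131 818.34585378] [[-0.82242575 -0.38777468  0.41622913]
 [ 0.56846784 -0.53261984  0.62702506]
 [-0.02145255  0.75229443  0.6584777 ]] 400.3828271631417 [0.02090645 0.         0.         0.         0.        ]
top [ 318.12386613  -16.51247347 1435.9250587 ] [[ 0.00548791  0.99084213 -0.13491388]
 [-0.99998043  0.00503245 -0.0037168 ]
 [-0.00300381  0.13493164  0.99085036]] 413.1333000174591 [0.01786246 0.         0.         0.         0.        ]
```

View pics/top0.png

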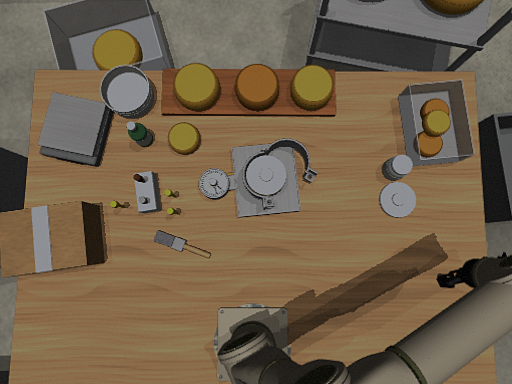

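View pics/scene0.png

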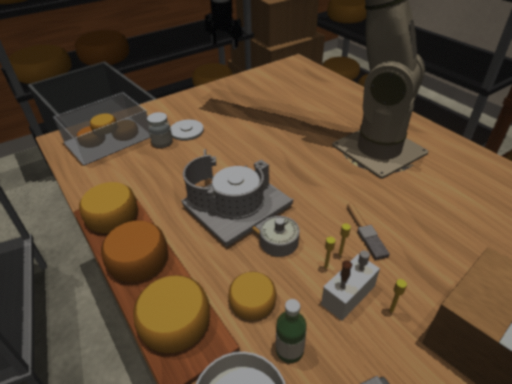

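Top view: the gauge is at (215,183), the hoop at (266,176), the open half's ear at (311,176) and the fixed ear at (268,203). The rack is at (147,192). Things that could be taken for the pin are the grey head at (144,200), the dark-handled trier at (140,178), and yellow look-alikes at (120,204), (170,193) and (174,211). The grey one in the rack fits the description, so I'll check it in a close crop.

Run:
```python
from h import *
import pickle
t=pickle.load(open('top0.pkl','rb')); s=pickle.load(open('scene0.pkl','rb'))
a=cv2.resize(t['image'][130:225,105:325],None,fx=3.6,fy=3.6,interpolation=cv2.INTER_CUBIC)[:,:792]
b=cv2.resize(s['image'][145:320,170:420],None,fx=1.7,fy=1.7,interpolation=cv2.INTER_CUBIC)[:255]
o=np.zeros((a.shape[0]+b.shape[0],792,3),np.uint8); o[:a.shape[0]]=a; o[a.shape[0]:,:b.shape[1]]=b
o=cv2.convertScaleAbs(o,alpha=1.5)
cv2.imwrite('pics/crop1.png',o[:,:,::-1]); print(o.shape)
```

```text
(597, 792, 3)
```

View pics/crop1.png

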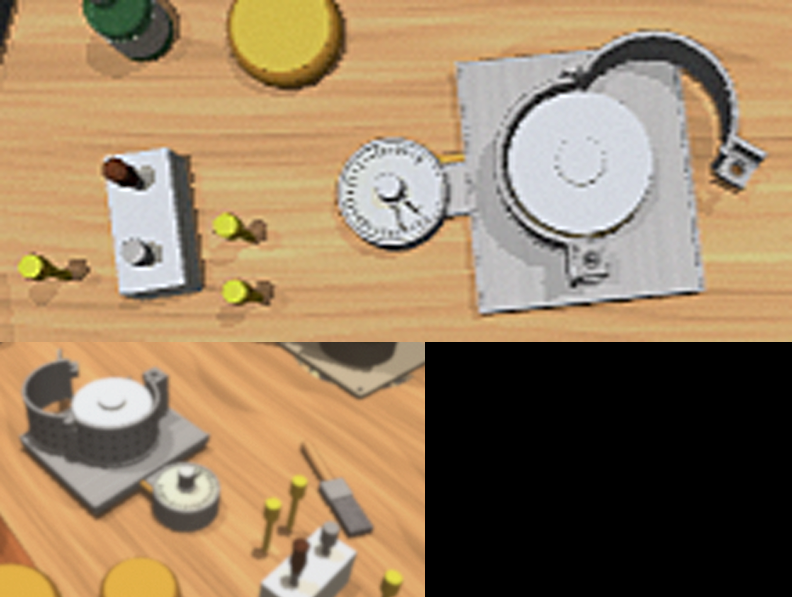

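Run:
```python
from h import *
import pickle
t=pickle.load(open('top0.pkl','rb')); s=pickle.load(open('scene0.pkl','rb'))
f=lambda u,v,z: onz(t,[[u/3.6+105,v/3.6+130]],z)[0].round(1)
for n,u,v,z in [('bedTL',457,62,30),('bedTR',675,50,30),('bedBR',703,290,30),('bedBL',480,312,30),('gauge',394,192,50),('knobtop',391,186,83),('pinhole',592,260,118),('swinghole',737,168,90),('hinge',577,75,118),('pinhead',137,251,122),('trier',116,170,152),('rackTL',104,155,70),('rackTR',167,150,70),('rackBR',186,290,70),('rackBL',122,297,70),('y1',33,267,112),('y2',228,226,112),('y3',237,291,112)]: print(n,f(u,v,z))
# cross-check in scene view
g=lambda u,v,z: onz(s,[[u/1.7+170,(v-342)/1.7+145]],z)[0].round(1)
for n,u,v,z in [('knobtop',188,472,83),('pinhead',331,530,122),('trier',300,545,152),('y2',273,507,112),('y3',299,482,112),('y1',392,578,112)]: print('scene',n,g(u,v,z))
```

```text
bedTL [657.7  76.3  30. ]
bedTR [ 670.5 -134.6   30. ]
bedBR [ 437.8 -159.7   30. ]
bedBL [415.9  51.2  30. ]
gauge [527.2 132.6  50. ]
knobtop [527.8 131.9  83. ]
pinhole [456.6 -52.2 118. ]
swinghole [ 545.  -185.7   90. ]
hinge [624.9 -38.4 118. ]
pinhead [462.2 352.  122. ]
trier [530. 365. 152.]
rackTL [557.6 401.1  70. ]
rackTR [562.7 342.7  70. ]
rackBR [432. 320.  70.]
rackBL [425.3 378.5  70. ]
y1 [448.4 446.9 112. ]
y2 [486.2 274.3 112. ]
y3 [427.8 264.2 112. ]
scene knobtop [532.8 142.1  83. ]
scene pinhead [469.7 361.6 122. ]
scene trier [538.6 370.8 152. ]
scene y2 [496.7 283.6 112. ]
scene y3 [435.8 270.6 112. ]
scene y1 [457.1 452.  112. ]
```

Emit:
servo_tool(
  increments=[
    {"travel":[0.97,-0.96,0],"gripper":100},
    {"travel":[0.97,-0.96,0],"gripper":100},
    {"travel":[0.97,-0.96,0],"gripper":100},
    {"travel":[0.97,-0.96,0],"gripper":100},
    {"travel":[0.97,-0.96,0],"gripper":100},
    {"travel":[0.97,-0.96,0],"gripper":100},
    {"travel":[0.97,-0.96,0],"gripper":100},
    {"travel":[0.97,-0.96,0],"gripper":100},
    {"travel":[0.97,-0.96,0],"gripper":100},
    {"travel":[0.97,-0.96,0],"gripper":100},
    {"travel":[0.97,-0.96,0],"gripper":100},
  ],
)

```text
$.increments[0]: bad value
```

Emit:
servo_tool(
  increments=[
    {"travel":[0.97,-0.96,0],"gripper":100},
    {"travel":[0.97,-0.96,0],"gripper":100},
    {"travel":[0.97,-0.96,0],"gripper":100},
    {"travel":[0.97,-0.96,0],"gripper":100},
    {"travel":[0.97,-0.96,0],"gripper":100},
    {"travel":[0.97,-0.96,0],"gripper":100},
    {"travel":[0.97,-0.96,0],"gripper":100},
    {"travel":[0.97,-0.96,0],"gripper":100},
    {"travel":[0.97,-0.96,0],"gripper":100},
    {"travel":[0.97,-0.96,0],"gripper":100},
    {"travel":[0.97,-0.96,0],"gripper":100},
    {"travel":[0,0,0],"gripper":100},
  ],
)

```text
$.increments[0]: bad value
```

```bash
cat >> h.py <<'E'
def move(P,jaw=None):
    "tool-frame travel (units) from now to TCP position P; jaw = world direction angle (deg) wanted for the tool y axis (mod 180)"
    s=sensors.read_state(); R=np.array(s['tool_rot']); d=np.array(P,float)-s['position']
    print('t',round(s['time'],2),'pos',np.round(s['position'],1),'q',np.round(s['joint_positions'],2),'F',np.round(s['force'],1),'M',np.round(s['moment'],2),'gap',round(s['finger_gap'],1))
    print('travel units',np.round(R.T@d/25,2), 'jaw now',np.round(np.degrees(np.arctan2(R[1,1],R[0,1])),1),'tilt',np.round(R[:2,2],4))
    if jaw is not None:
        a=(jaw-np.degrees(np.arctan2(R[1,1],R[0,1]))+90)%180-90; print('delta_rot z units',round(-a/6,2))
E
python3 - <<'E'
from h import *
import pickle
move([527,132,303]); c=cam('wrist'); save(c,'pics/w1.png'); pickle.dump(c,open('w1.pkl','wb'))
print(c['E'],proj(c,[[527,132,83],[457,-53,118],[527,132,50]]))
E
```

```text
t 0.1 pos [ 255.2 -570.3  303.2] q [ 1.13  0.33 -0.06  1.46  0.02  1.35 -0.09] F [-1.3  0.3  0.3] M [-0.02 -0.04 -0.05] gap 85.0
travel units [ 21.4  -21.2    0.03] jaw now -65.9 tilt [-0.0005  0.0011]
[ 318.15512864 -542.77532538  373.56395988] [[605.47621129 537.07680668]
 [ 54.93020649  -8.05682025]
 [225.09049436 158.36567468]]
```

View pics/w1.png

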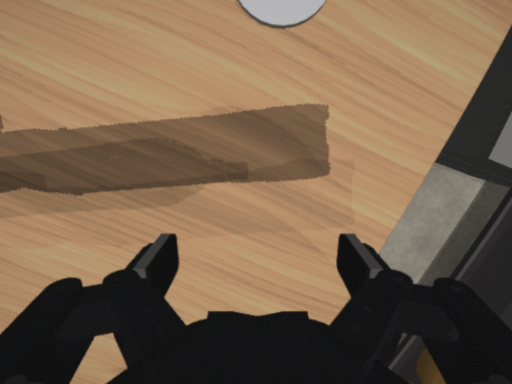

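The move was refused because every row must include delta_rot. The picture only shows table and fingers. Resending with delta_rot included.

Emit:
servo_tool(
  increments=[
    {"travel":[0.97,-0.96,0],"delta_rot":[0,0,0],"gripper":100},
    {"travel":[0.97,-0.96,0],"delta_rot":[0,0,0],"gripper":100},
    {"travel":[0.97,-0.96,0],"delta_rot":[0,0,0],"gripper":100},
    {"travel":[0.97,-0.96,0],"delta_rot":[0,0,0],"gripper":100},
    {"travel":[0.97,-0.96,0],"delta_rot":[0,0,0],"gripper":100},
    {"travel":[0.97,-0.96,0],"delta_rot":[0,0,0],"gripper":100},
    {"travel":[0.97,-0.96,0],"delta_rot":[0,0,0],"gripper":100},
    {"travel":[0.97,-0.96,0],"delta_rot":[0,0,0],"gripper":100},
    {"travel":[0.97,-0.96,0],"delta_rot":[0,0,0],"gripper":100},
    {"travel":[0.97,-0.96,0],"delta_rot":[0,0,0],"gripper":100},
    {"travel":[0.97,-0.96,0],"delta_rot":[0,0,0],"gripper":100},
  ],
)

```text
time: 1.25
position: [391.2, -219.1, 303.9]
tool_rot: [[0.913, 0.409, -0.0], [0.409, -0.913, -0.0], [-0.0, 0.0, -1.0]]
force: [0.0, 0.3, -0.5]
finger_gap: 85.4
```

Emit:
servo_tool(
  increments=[
    {"travel":[0.97,-0.96,0],"delta_rot":[0,0,0],"gripper":100},
    {"travel":[0.97,-0.96,0],"delta_rot":[0,0,0],"gripper":100},
    {"travel":[0.97,-0.96,0],"delta_rot":[0,0,0],"gripper":100},
    {"travel":[0.97,-0.96,0],"delta_rot":[0,0,0],"gripper":100},
    {"travel":[0.97,-0.96,0],"delta_rot":[0,0,0],"gripper":100},
    {"travel":[0.97,-0.96,0],"delta_rot":[0,0,0],"gripper":100},
    {"travel":[0.97,-0.96,0],"delta_rot":[0,0,0],"gripper":100},
    {"travel":[0.97,-0.96,0],"delta_rot":[0,0,0],"gripper":100},
    {"travel":[0.5,-0.5,0],"delta_rot":[0,0,0],"gripper":100},
    {"travel":[0,0,0],"delta_rot":[0,0,0],"gripper":100},
  ],
)

```text
time: 2.25
position: [496.1, 53.2, 303.7]
tool_rot: [[0.911, 0.412, -0.0], [0.412, -0.911, 0.001], [0.0, -0.001, -1.0]]
force: [0.9, -0.4, -0.0]
finger_gap: 85.5
```

Run:
```python
from h import *
import pickle
move([527,132,303]); c=cam('wrist'); save(c,'pics/w2.png'); pickle.dump(c,open('w2.pkl','wb'))
print(c['E'],proj(c,[[527,132,83],[457,-53,118],[527,132,50]]))
```

```text
t 2.25 pos [496.1  53.2 303.7] q [ 0.46  0.1  -0.69  1.76  0.07  1.31 -1.39] F [ 0.9 -0.4 -0. ] M [-0.02 -0.01  0.01] gap 85.5
travel units [ 2.43 -2.36  0.03] jaw now -65.6 tilt [-0.0002  0.0012]
[558.84949918  80.97476906 374.09618578] [[200.79191003 123.42408323]
 [331.9519877  259.06073487]
 [206.4867906  122.60124704]]
```

View pics/w2.png

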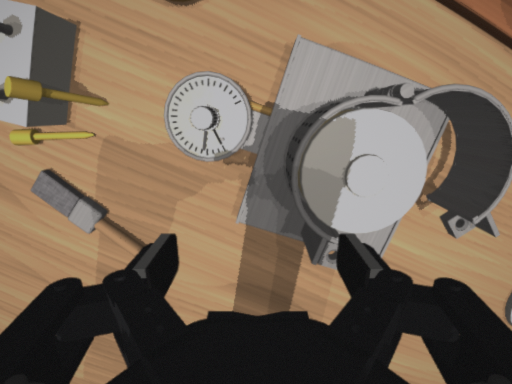

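The gauge is centred at about (208,117) with the knob top at (204,117). The fixed lug hole is at (332,256) and the open half's lug hole at (460,224).

Run:
```python
from h import *
import pickle
c=pickle.load(open('w2.pkl','rb'))
im=c['image']; g=cv2.cvtColor(im,cv2.COLOR_RGB2GRAY)
ci=cv2.HoughCircles(g,cv2.HOUGH_GRADIENT,1,60,param1=100,param2=25,minRadius=36,maxRadius=50); print(ci)
for n,u,v,z in [('gauge',208,116.5,50),('knob',204,117.5,83),('hole',332,256,118),('swhole',460,224,90),('bedTL',299,38,30),('bedBL',240,220,30),('hinge',408,91,118)]: print(n,onz(c,[[u,v]],z)[0].round(1))
if ci is not None:
    for x in ci[0][:4]: print(x,onz(c,[x[:2]],50)[0].round(1), 'R mm',x[2]*(c['E'][2]-50)/c['fx'])
P=onz(c,[[204,117.5]],83)[0]
move([P[0],P[1],180])
```

```text
[[[211.5 114.5  42.7]]]
gauge [534.2 133.   50. ]
knob [534.  131.1  83. ]
hole [460.3 -51.2 118. ]
swhole [ 547.6 -186.4   90. ]
bedTL [659.2  73.1  30. ]
bedBL [423.1  45.6  30. ]
hinge [636.9 -35.4 118. ]
[211.5 114.5  42.7] [538.  130.1  50. ] R mm 51.3700295337922
t 2.3 pos [495.8  51.3 303.6] q [ 0.46  0.1  -0.69  1.76  0.07  1.31 -1.39] F [0.3 0.1 0.7] M [-0.04 -0.03  0.02] gap 85.2
travel units [ 2.71 -2.28  4.94] jaw now -65.8 tilt [-0.0007  0.0004]
```

Emit:
servo_tool(
  increments=[
    {"travel":[0.03,-0.58,0.85],"delta_rot":[0,0,0],"gripper":60},
    {"travel":[0.03,-0.58,0.85],"delta_rot":[0,0,0],"gripper":60},
    {"travel":[0.03,-0.58,0.85],"delta_rot":[0,0,0],"gripper":60},
    {"travel":[0.03,-0.58,0.85],"delta_rot":[0,0,0],"gripper":60},
    {"travel":[0,0,0],"delta_rot":[0,0,0],"gripper":60},
    {"travel":[0,0,0],"delta_rot":[0,0,0],"gripper":60},
  ],
  grip_force=40,
)

```text
time: 2.9
position: [475.2, 103.3, 219.3]
tool_rot: [[0.913, 0.408, -0.0], [0.408, -0.913, -0.001], [-0.0, 0.001, -1.0]]
force: [0.3, -0.6, -0.2]
finger_gap: 50.8
```

Run:
```python
from h import *
import pickle
c=cam('wrist'); save(c,'pics/w3.png'); pickle.dump(c,open('w3.pkl','wb'))
g=cv2.cvtColor(c['image'],cv2.COLOR_RGB2GRAY)
q=proj(c,[[532,131.5,83],[532,131.5,50]]); print(q)
r=c['fx']/(c['E'][2]-50)*51; rk=c['fx']/(c['E'][2]-83)*12; print(r,rk)
for a,z in ((r,50),(rk,83)):
    ci=cv2.HoughCircles(g,cv2.HOUGH_GRADIENT,1,15,param1=120,param2=15,minRadius=int(a*.88),maxRadius=int(a*1.12))
    for x in ([] if ci is None else ci[0][:5]): print(z,x,onz(c,[x[:2]],z)[0].round(1))
x,y=map(int,q[0]); 
cv2.imwrite('pics/w3c.png',cv2.resize(c['image'],None,fx=1.5,fy=1.5)[:,:,::-1])
move([532,131.5,129])
```

```text
[[252.75674992 122.56027583]
 [253.31436727 121.55536863]]
57.3315595727714 15.644017421859008
50 [248.5 118.5  55.7] [532.7 136.3  50. ]
50 [453.5 215.5  61.2] [532.1 -83.5  50. ]
50 [413.5 173.5  63.4] [550.8 -22.5  50. ]
50 [307.5 163.5  61.2] [518.3  72.1  50. ]
83 [247.5 119.5  15.2] [532.4 136.   83. ]
t 2.95 pos [475.6 103.3 219.8] q [ 0.38  0.16 -0.73  1.89  0.12  1.13 -1.55] F [-0.6  0.3  0.2] M [-0.01  0.05  0.  ] gap 51.4
travel units [ 2.52 -0.12  3.64] jaw now -66.0 tilt [ 0.001  -0.0005]
```

View pics/w3c.png

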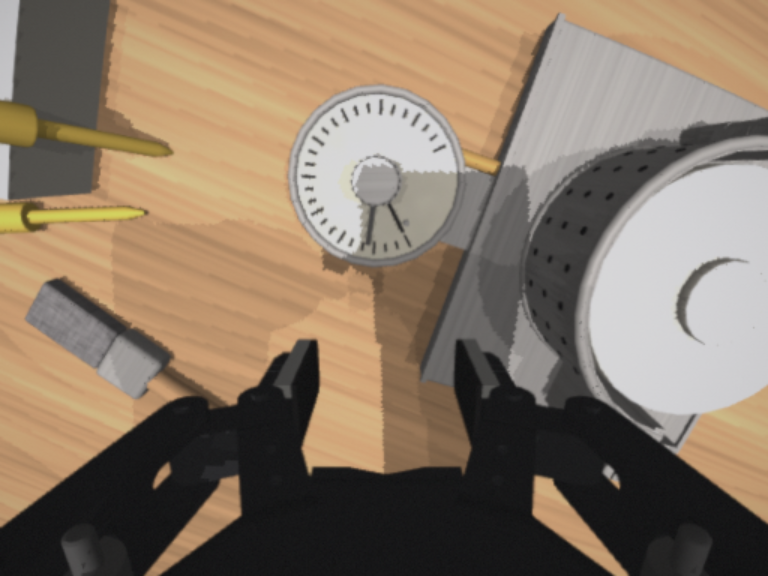

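The knob and the bezel circle both give about (532.5, 136). The peak pointer is roughly 30–35° clockwise of the main hand, which stands at zero. Going in to grip.

Emit:
servo_tool(
  increments=[
    {"travel":[0.66,-0.07,0.6],"delta_rot":[0,0,0],"gripper":60},
    {"travel":[0.66,-0.07,0.6],"delta_rot":[0,0,0],"gripper":60},
    {"travel":[0.65,-0.06,0.6],"delta_rot":[0,0,0],"gripper":60},
    {"travel":[0.65,-0.06,0.6],"delta_rot":[0,0,0],"gripper":60},
    {"travel":[0,0,0.6],"delta_rot":[0,0,0],"gripper":60},
    {"travel":[0,0,0.6],"delta_rot":[0,0,0],"gripper":60},
    {"travel":[0,0,0],"delta_rot":[0,0,0],"gripper":10},
    {"travel":[0,0,0],"delta_rot":[0,0,0],"gripper":10},
    {"travel":[0,0,0],"delta_rot":[0,0,0],"gripper":10},
    {"travel":[0,0,0],"delta_rot":[0,0,0],"gripper":10},
    {"travel":[0,0,0],"delta_rot":[0,0,0],"gripper":10},
    {"travel":[0,0,0],"delta_rot":[0,0,0],"gripper":10},
  ],
  grip_force=30,
)

```text
time: 4.15
position: [532.3, 135.3, 129.3]
tool_rot: [[0.913, 0.407, 0.0], [0.407, -0.913, -0.002], [-0.001, 0.002, -1.0]]
force: [1.2, -5.4, -3.2]
finger_gap: 22.7
```

Run:
```python
from h import *
move([532.5,136,129])
```

```text
t 4.15 pos [532.3 135.3 129.3] q [ 0.24  0.42 -0.68  1.82  0.31  1.01 -1.72] F [ 1.2 -5.4 -3.2] M [-0.99 -0.14  0.06] gap 22.7
travel units [ 0.02 -0.02  0.01] jaw now -66.0 tilt [ 0.0004 -0.0023]
```

Emit:
servo_tool(
  increments=[
    {"travel":[0,0,0],"delta_rot":[0,0,-1],"gripper":10},
    {"travel":[0,0,0],"delta_rot":[0,0,-1],"gripper":10},
    {"travel":[0,0,0],"delta_rot":[0,0,-1],"gripper":10},
    {"travel":[0,0,0],"delta_rot":[0,0,-1],"gripper":10},
    {"travel":[0,0,0],"delta_rot":[0,0,-1],"gripper":10},
    {"travel":[0,0,0],"delta_rot":[0,0,0],"gripper":10},
  ],
)

```text
time: 4.75
position: [532.2, 135.3, 129.3]
tool_rot: [[0.585, 0.811, 0.0], [0.811, -0.585, -0.002], [-0.002, 0.001, -1.0]]
force: [0.4, -6.3, -2.9]
finger_gap: 22.7
```

Run:
```python
from h import *
move([532.5,136,129])
```

```text
t 4.75 pos [532.2 135.3 129.3] q [ 0.32  0.45 -0.78  1.82  0.37  1.03 -1.23] F [ 0.4 -6.3 -2.9] M [-1.09  0.1   0.01] gap 22.7
travel units [ 0.03 -0.01  0.01] jaw now -35.8 tilt [ 0.0001 -0.0024]
```

Emit:
servo_tool(
  increments=[
    {"travel":[0,0,0],"delta_rot":[0,0,-0.7],"gripper":10},
    {"travel":[0,0,0],"delta_rot":[0,0,-0.7],"gripper":10},
    {"travel":[0,0,0],"delta_rot":[0,0,0],"gripper":10},
  ],
)

```text
time: 5.05
position: [532.5, 135.8, 129.4]
tool_rot: [[0.463, 0.886, 0.001], [0.886, -0.463, -0.002], [-0.001, 0.002, -1.0]]
force: [1.6, -5.9, -2.5]
finger_gap: 23.0
```

Run:
```python
from h import *
move([532.5,136,129])
```

```text
t 5.05 pos [532.5 135.8 129.4] q [ 0.34  0.46 -0.81  1.81  0.39  1.03 -1.1 ] F [ 1.6 -5.9 -2.5] M [-1.17 -0.3  -0.09] gap 23.0
travel units [ 0.01 -0.    0.02] jaw now -27.6 tilt [ 0.001  -0.0016]
```

Emit:
servo_tool(
  increments=[
    {"travel":[0,0,0],"delta_rot":[0,0,-0.7],"gripper":10},
    {"travel":[0,0,0],"delta_rot":[0,0,-0.7],"gripper":10},
    {"travel":[0,0,0],"delta_rot":[0,0,0],"gripper":10},
  ],
)

```text
time: 5.35
position: [532.8, 137.0, 129.5]
tool_rot: [[0.329, 0.944, 0.002], [0.944, -0.329, 0.0], [0.001, 0.002, -1.0]]
force: [4.3, -2.2, -3.5]
finger_gap: 23.3
```

Run:
```python
from h import *
move([532.5,136,129])
```

```text
t 5.35 pos [532.8 137.  129.5] q [ 0.36  0.47 -0.84  1.81  0.4   1.03 -0.97] F [ 4.3 -2.2 -3.5] M [-0.34 -0.95 -0.02] gap 23.3
travel units [-0.04  0.    0.02] jaw now -19.2 tilt [0.002  0.0001]
```

Emit:
servo_tool(
  increments=[
    {"travel":[0,0,0],"delta_rot":[0,0,-0.7],"gripper":10},
    {"travel":[0,0,0],"delta_rot":[0,0,-0.7],"gripper":10},
    {"travel":[0,0,0],"delta_rot":[0,0,0],"gripper":10},
  ],
)

```text
time: 5.65
position: [532.6, 136.9, 129.5]
tool_rot: [[0.189, 0.982, 0.001], [0.982, -0.189, -0.0], [-0.0, 0.001, -1.0]]
force: [0.8, -3.8, 2.6]
finger_gap: 22.9
```

Run:
```python
from h import *
move([532.5,136,129])
```

```text
t 5.65 pos [532.6 136.9 129.5] q [ 0.38  0.48 -0.86  1.81  0.42  1.04 -0.84] F [ 0.8 -3.8  2.6] M [-0.75 -0.35 -0.19] gap 22.9
travel units [-0.04  0.    0.02] jaw now -10.9 tilt [ 0.0011 -0.0004]
```

Emit:
servo_tool(
  increments=[
    {"travel":[0,0,0],"delta_rot":[0,0,-0.8],"gripper":10},
    {"travel":[0,0,0],"delta_rot":[0,0,-0.8],"gripper":10},
    {"travel":[0,0,0],"delta_rot":[0,0,0],"gripper":10},
  ],
)

```text
time: 5.95
position: [532.3, 138.3, 129.6]
tool_rot: [[0.021, 1.0, 0.001], [1.0, -0.021, 0.001], [0.001, 0.001, -1.0]]
force: [0.6, 1.6, 1.8]
finger_gap: 22.8
```

Run:
```python
from h import *
move([532.5,136,129])
```

```text
t 5.95 pos [532.3 138.3 129.6] q [ 0.4   0.5  -0.9   1.81  0.44  1.05 -0.68] F [0.6 1.6 1.8] M [ 0.38 -0.24  0.06] gap 22.8
travel units [-0.09  0.01  0.02] jaw now -1.2 tilt [0.0011 0.0014]
```

Emit:
servo_tool(
  increments=[
    {"travel":[0,0,0],"delta_rot":[0,0,0],"gripper":60},
    {"travel":[0,0,0],"delta_rot":[0,0,0],"gripper":60},
    {"travel":[0,0,0],"delta_rot":[0,0,0],"gripper":60},
    {"travel":[0,0,-0.8],"delta_rot":[0,0,0],"gripper":60},
    {"travel":[0,0,-0.8],"delta_rot":[0,0,0],"gripper":60},
    {"travel":[-0.6,0,-0.8],"delta_rot":[0,0,0],"gripper":60},
    {"travel":[-0.7,0,-0.8],"delta_rot":[0,0,0],"gripper":60},
    {"travel":[-0.7,0,-0.5],"delta_rot":[0,0,0],"gripper":60},
    {"travel":[-0.6,0,0],"delta_rot":[0,0,0],"gripper":60},
    {"travel":[0,0,0],"delta_rot":[0,0,0],"gripper":60},
  ],
)

```text
time: 6.95
position: [531.1, 70.1, 221.5]
tool_rot: [[0.023, 1.0, 0.0], [1.0, -0.023, -0.001], [-0.001, 0.0, -1.0]]
force: [-0.0, 0.3, -0.3]
finger_gap: 51.2
```

Run:
```python
from h import *
import pickle
c=cam('wrist'); pickle.dump(c,open('w4.pkl','wb'))
q=proj(c,[[532.5,136,50]])[0]; print(q)
x,y=q.astype(int); x=max(x,75);y=max(y,75)
a=c['image'][y-75:y+75,x-75:x+75]
b=pickle.load(open('w3.pkl','rb'))['image'][118-75:118+75,248-75:248+75]
cv2.imwrite('pics/w4c.png',np.hstack([cv2.resize(i,(390,390),interpolation=cv2.INTER_CUBIC) for i in (b,a)])[:,:,::-1])
move([461,-52,250],96)
```

```text
[256.72196591 117.45970261]
t 7.0 pos [530.8  71.6 221.3] q [ 0.6   0.35 -0.96  1.76  0.3   1.19 -0.47] F [0.2 0.2 1. ] M [ 0.05  0.04 -0.05] gap 51.0
travel units [-5.   -2.68 -1.15] jaw now -1.3 tilt [-0.0002 -0.0005]
delta_rot z units 13.79
```

View pics/w4c.png

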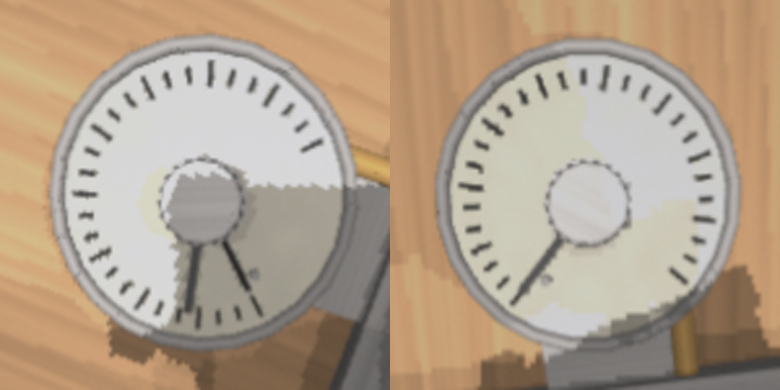

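The two hands now coincide at zero, so the peak pointer is back. Next I compute the approach and the arc for the swing half.

```bash
cat >> h.py <<'E'
th=np.radians(5.85); O=np.array([550.6,-41.1]); HOLE=np.array([459.1,-50.5]); HINGE=np.array([636.2,-32.3])
def rot(a): return np.array([[np.cos(a),-np.sin(a)],[np.sin(a),np.cos(a)]])
def sw(phi,p): return HINGE+rot(th+phi)@np.array(p,float)
E
python3 - <<'E'
from h import *
phi=np.radians(54.0)
P=sw(phi,(-180,-52)); print(P, 'end',sw(0.1,(-180,-36)))
move([*P,230],95.85+54); move([*P,163],95.85+54)
# arc step: tool yaw frame: tool y = shell +y or -y, tool x?
a=np.radians(5)
R=np.array(sensors.read_state()['tool_rot'])
yaw=np.arctan2(R[1,1],R[0,1]); print('ydir now',np.degrees(yaw),'rotate by -28.7 -> y dir',149.85-180)
# after rotation tool y at world (149.85-180) = -shell y ; tool x = ? x = y cross z(down)
y=np.array([np.cos(np.radians(149.85-180)),np.sin(np.radians(149.85-180)),0]); z=np.array([0,0,-1.]); x=np.cross(y,z); print(x)
P1=sw(phi,(-180,-36)); P2=sw(phi-a,(-180,-36)); d=np.array([*(P2-P1),0])
print('arc step tool units',d@x/25,d@y/25,'n to 0.1:',(phi-0.1)/a)
E
```

```text
[ 590.75730294 -214.06622702] end [ 467.0898008  -103.69846304]
t 7.0 pos [530.8  71.6 221.3] q [ 0.6   0.35 -0.96  1.76  0.3   1.19 -0.47] F [0.2 0.2 1. ] M [ 0.05  0.04 -0.05] gap 51.0
travel units [-11.37   2.65  -0.34] jaw now -1.3 tilt [-0.0002 -0.0005]
delta_rot z units 4.82
t 7.0 pos [530.8  71.6 221.3] q [ 0.6   0.35 -0.96  1.76  0.3   1.19 -0.47] F [0.2 0.2 1. ] M [ 0.05  0.04 -0.05] gap 51.0
travel units [-11.37   2.65   2.34] jaw now -1.3 tilt [-0.0002 -0.0005]
delta_rot z units 4.82
ydir now -1.2507088628894667 rotate by -28.7 -> y dir -30.150000000000006
[0.50226553 0.86471344 0.        ]
arc step tool units -0.0981060958171944 -0.633000982531027 n to 0.1: 9.654084409738354
```

Emit:
servo_tool(
  increments=[
    {"travel":[-0.95,0.22,-0.03],"delta_rot":[0,0,0],"gripper":0},
    {"travel":[-0.95,0.22,-0.03],"delta_rot":[0,0,0],"gripper":0},
    {"travel":[-0.95,0.22,-0.03],"delta_rot":[0,0,0],"gripper":0},
    {"travel":[-0.95,0.22,-0.03],"delta_rot":[0,0,0],"gripper":0},
    {"travel":[-0.95,0.22,-0.03],"delta_rot":[0,0,0],"gripper":0},
    {"travel":[-0.95,0.22,-0.03],"delta_rot":[0,0,0],"gripper":0},
    {"travel":[-0.95,0.22,-0.03],"delta_rot":[0,0,0],"gripper":0},
    {"travel":[-0.95,0.22,-0.03],"delta_rot":[0,0,0],"gripper":0},
    {"travel":[-0.95,0.22,-0.03],"delta_rot":[0,0,0],"gripper":0},
    {"travel":[-0.95,0.22,-0.03],"delta_rot":[0,0,0],"gripper":0},
    {"travel":[-0.95,0.22,-0.03],"delta_rot":[0,0,0],"gripper":0},
    {"travel":[-0.92,0.23,-0.01],"delta_rot":[0,0,0],"gripper":0},
  ],
)

```text
time: 8.2
position: [592.2, -212.7, 229.4]
tool_rot: [[0.018, 1.0, -0.001], [1.0, -0.018, 0.001], [0.001, -0.001, -1.0]]
force: [0.2, 0.1, 0.3]
finger_gap: -0.1
```

Emit:
servo_tool(
  increments=[
    {"travel":[0,0,0],"delta_rot":[0,0,0.96],"gripper":0},
    {"travel":[0,0,0],"delta_rot":[0,0,0.96],"gripper":0},
    {"travel":[0,0,0],"delta_rot":[0,0,0.96],"gripper":0},
    {"travel":[0,0,0],"delta_rot":[0,0,0.96],"gripper":0},
    {"travel":[0,0,0],"delta_rot":[0,0,0.96],"gripper":0},
    {"travel":[0,0,0],"delta_rot":[0,0,0],"gripper":0},
  ],
)

```text
time: 8.8
position: [592.1, -211.6, 229.4]
tool_rot: [[0.499, 0.867, -0.001], [0.867, -0.499, 0.001], [0.0, -0.001, -1.0]]
force: [0.1, -0.5, -0.2]
finger_gap: -0.3
```

Run:
```python
from h import *
import pickle
move([590.8,-214.1,163],149.85)
c=cam('wrist'); pickle.dump(c,open('w5.pkl','wb')); save(c,'pics/w5.png'); print(proj(c,[[*HINGE,118],[*HOLE,118],[*sw(np.radians(54),(-178,0)),90],[*sw(np.radians(54),(-178,-20)),118]]))
```

```text
t 8.8 pos [ 592.1 -211.6  229.4] q [ 0.81  0.49 -0.72  1.51  0.33  1.27 -0.47] F [ 0.1 -0.5 -0.2] M [ 0.05 -0.03  0.02] gap -0.3
travel units [-0.11  0.01  2.66] jaw now -29.9 tilt [-0.0006  0.0007]
delta_rot z units 0.04
[[168.39363428 -74.43872471]
 [-22.86333061 113.61911851]
 [193.55731129 202.3347265 ]
 [212.35301553 214.59199164]]
```

View pics/w5.png

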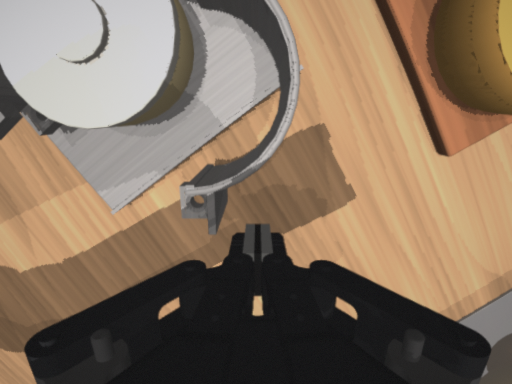

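The open ear is at (212–220, 170–232) and its lug hole at (196,203), where I predicted it. The closed fingers are just outboard of it. Lowering and pushing along the arc.

Emit:
servo_tool(
  increments=[
    {"travel":[-0.1,0,0.9],"delta_rot":[0,0,0],"gripper":0},
    {"travel":[0,0,0.9],"delta_rot":[0,0,0],"gripper":0},
    {"travel":[0,0,0.85],"delta_rot":[0,0,0],"gripper":0},
    {"travel":[0,-0.4,0],"delta_rot":[0,0,0],"gripper":0},
    {"travel":[0,-0.4,0],"delta_rot":[0,0,0],"gripper":0},
    {"travel":[-0.1,-0.63,0],"delta_rot":[0,0,0.83],"gripper":0},
    {"travel":[-0.1,-0.63,0],"delta_rot":[0,0,0.83],"gripper":0},
    {"travel":[-0.1,-0.63,0],"delta_rot":[0,0,0.83],"gripper":0},
    {"travel":[-0.1,-0.63,0],"delta_rot":[0,0,0.83],"gripper":0},
    {"travel":[-0.1,-0.63,0],"delta_rot":[0,0,0.83],"gripper":0},
    {"travel":[-0.1,-0.63,0],"delta_rot":[0,0,0.83],"gripper":0},
  ],
)

```text
time: 9.95
position: [493.8, -152.7, 165.3]
tool_rot: [[0.865, 0.501, 0.002], [0.501, -0.865, -0.002], [0.001, 0.003, -1.0]]
force: [1.3, -0.2, -0.1]
finger_gap: -0.3
```

Run:
```python
from h import *
phi=np.radians(54-30)
move([*sw(phi,(-180,-32)),163],95.85+24)
c=cam('top'); cv2.imwrite('pics/t2.png',cv2.resize(c['image'][120:225,190:330],None,fx=4,fy=4,interpolation=cv2.INTER_CUBIC)[:,:,::-1])
```

```text
t 9.95 pos [ 493.8 -152.7  165.3] q [ 0.82  0.3  -0.68  1.88  0.22  1.04 -1.  ] F [ 1.3 -0.2 -0.1] M [-0.1  -0.23 -0.03] gap -0.3
travel units [ 0.14 -0.06  0.09] jaw now -59.9 tilt [ 0.0025 -0.0016]
delta_rot z units 0.04
```

Emit:
servo_tool(
  increments=[
    {"travel":[-0.1,-0.63,0],"delta_rot":[0,0,0.83],"gripper":0},
    {"travel":[-0.1,-0.63,0],"delta_rot":[0,0,0.83],"gripper":0},
    {"travel":[-0.1,-0.63,0],"delta_rot":[0,0,0.83],"gripper":0},
    {"travel":[-0.05,-0.4,0],"delta_rot":[0,0,0.5],"gripper":0},
    {"travel":[0,0,0],"delta_rot":[0,0,0],"gripper":0},
  ],
)

```text
time: 10.5
position: [463.3, -103.3, 164.7]
tool_rot: [[0.976, 0.216, 0.001], [0.216, -0.976, -0.001], [0.001, 0.002, -1.0]]
force: [0.4, -1.3, 0.3]
finger_gap: 0.2
```

Run:
```python
from h import *
import pickle
move([*sw(0.1,(-180,-32)),163],95.85)
c=cam('wrist'); pickle.dump(c,open('w6.pkl','wb')); save(c,'pics/w6.png'); print(proj(c,[[*HOLE,118],[*sw(0,(-178,-20)),118]]))
t=cam('top'); cv2.imwrite('pics/t3.png',cv2.resize(np.vstack([t['image'][130:220,200:328]]),None,fx=4,fy=4,interpolation=cv2.INTER_CUBIC)[:,:,::-1])
```

```text
t 10.5 pos [ 463.3 -103.3  164.7] q [ 0.76  0.2  -0.68  1.98  0.15  1.01 -1.35] F [ 0.4 -1.3  0.3] M [ 0.07 -0.01 -0.01] gap 0.2
travel units [ 0.15 -0.11  0.07] jaw now -77.5 tilt [ 0.0013 -0.0013]
delta_rot z units 1.11
[[147.7035976  247.60241461]
 [188.46103251 252.10919377]]
```

View pics/w6.png

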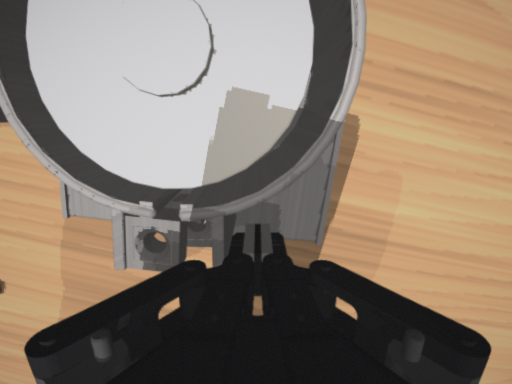

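The seam is nearly closed, with the upper lug hole at (153,241). I push a little more, then lift.

Emit:
servo_tool(
  increments=[
    {"travel":[-0.03,-0.2,0],"delta_rot":[0,0,0.3],"gripper":0},
    {"travel":[-0.03,-0.2,0],"delta_rot":[0,0,0.3],"gripper":0},
    {"travel":[0,0,0],"delta_rot":[0,0,0],"gripper":0},
    {"travel":[0,0.4,0],"delta_rot":[0,0,0],"gripper":0},
    {"travel":[0,0,-0.9],"delta_rot":[0,0,0.3],"gripper":0},
    {"travel":[0,0,-0.9],"delta_rot":[0,0,0.2],"gripper":100},
    {"travel":[-0.6,0,-0.9],"delta_rot":[0,0,0],"gripper":100},
    {"travel":[-0.6,-0.6,-0.3],"delta_rot":[0,0,0],"gripper":100},
    {"travel":[-0.6,-0.6,0],"delta_rot":[0,0,0],"gripper":100},
    {"travel":[-0.6,-0.6,0],"delta_rot":[0,0,0],"gripper":100},
    {"travel":[0,0,0],"delta_rot":[0,0,0],"gripper":100},
  ],
)

```text
time: 11.7
position: [396.3, -66.0, 238.9]
tool_rot: [[0.995, 0.101, 0.0], [0.101, -0.995, -0.001], [-0.0, 0.001, -1.0]]
force: [0.1, -0.9, -0.4]
finger_gap: 84.8
```

Run:
```python
from h import *
import pickle
w=pickle.load(open('w6.pkl','rb')); print('hole w6',onz(w,[[153,241]],118)[0])
c=cam('wrist'); pickle.dump(c,open('w7.pkl','wb')); 
q=proj(c,[[*HOLE,118],[*sw(0,(-178,-20)),118],[*(HOLE+rot(th)@[0,20]),118]]); print(q)
x,y=q[0].astype(int); x0=max(x-110,0);y0=max(y-80,0)
print(x0,y0)
cv2.imwrite('pics/w7c.png',cv2.resize(c['image'][y0:y0+160,x0:x0+220],None,fx=3.5,fy=3.5,interpolation=cv2.INTER_CUBIC)[:,:,::-1])
move([*HOLE,163],95.85)
```

```text
hole w6 [463.22348735 -52.68351562 118.        ]
[[242.8833411  122.54173628]
 [271.74937773 122.46675579]
 [213.983509   122.66028357]]
132 42
t 11.75 pos [397.1 -66.8 239.1] q [ 0.8  -0.1  -0.7   2.06 -0.07  1.16 -1.34] F [-0.1 -0.7  0.2] M [-0.05 -0.01 -0.  ] gap 85.3
travel units [ 2.53 -0.41  3.05] jaw now -84.2 tilt [ 0.0008 -0.0014]
delta_rot z units -0.02
```

View pics/w7c.png

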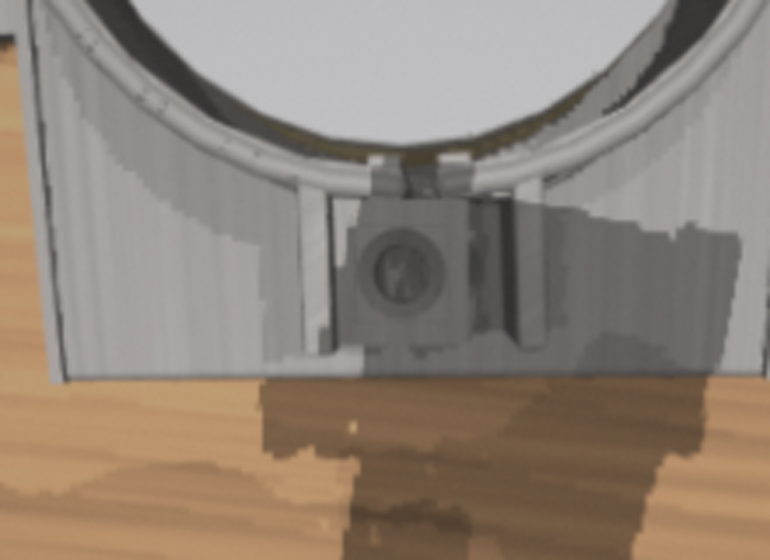

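The upper hole is at crop (402,273), which puts it near (461,-53). The fixed ear's outer face reads 20 mm from it, as it should. The swing ear's reads 29 mm, so the half is about 0.05 rad open. Straddling the ears and squeezing.

Emit:
servo_tool(
  increments=[
    {"travel":[0.87,-0.07,0],"delta_rot":[0,0,0],"gripper":100},
    {"travel":[0.87,-0.06,0],"delta_rot":[0,0,0],"gripper":100},
    {"travel":[0.87,-0.06,0],"delta_rot":[0,0,0],"gripper":100},
    {"travel":[0,0,0.8],"delta_rot":[0,0,0],"gripper":100},
    {"travel":[0,0,0.8],"delta_rot":[0,0,0],"gripper":100},
    {"travel":[0,0,0.7],"delta_rot":[0,0,0],"gripper":100},
    {"travel":[0,0,0.66],"delta_rot":[0,0,0],"gripper":100},
    {"travel":[0,0,0],"delta_rot":[0,0,0],"gripper":100},
  ],
  grip_force=40,
)

```text
time: 12.55
position: [461.2, -55.9, 162.7]
tool_rot: [[0.995, 0.099, -0.003], [0.099, -0.995, 0.001], [-0.003, -0.002, -1.0]]
force: [0.1, 0.3, 0.1]
finger_gap: 85.7
```

```bash
sed -i 's/HOLE=np.array(\[459.1,-50.5\])/HOLE=np.array([461.5,-53.2])/' h.py
python3 - <<'E'
from h import *
w=__import__('pickle').load(open('w7.pkl','rb')); print(onz(w,[[246.9,120]],118))
move([*HOLE,165],95.85)
E
```

```text
[[461.08106078 -53.10437114 118.        ]]
t 12.55 pos [461.2 -55.9 162.7] q [ 0.72  0.19 -0.74  2.    0.15  1.01 -1.57] F [0.1 0.3 0.1] M [ 0.01  0.02 -0.01] gap 85.7
travel units [ 0.02 -0.11 -0.09] jaw now -84.3 tilt [-0.0032  0.0015]
delta_rot z units -0.03
```

Emit:
servo_tool(
  increments=[
    {"travel":[0,-0.05,0],"delta_rot":[0,0,0],"gripper":60},
    {"travel":[0,-0.05,0],"delta_rot":[0,0,0],"gripper":55},
    {"travel":[0,0,0],"delta_rot":[0,0,0],"gripper":50},
    {"travel":[0,0,0],"delta_rot":[0,0,0],"gripper":45},
    {"travel":[0,0,0],"delta_rot":[0,0,0],"gripper":40},
    {"travel":[0,0,0],"delta_rot":[0,0,0],"gripper":40},
    {"travel":[0,0,0],"delta_rot":[0,0,0],"gripper":40},
    {"travel":[0,0,0],"delta_rot":[0,0,0],"gripper":40},
    {"travel":[0,0,0],"delta_rot":[0,0,0],"gripper":40},
  ],
  grip_force=40,
)

```text
time: 13.45
position: [462.0, -51.7, 165.8]
tool_rot: [[0.995, 0.1, 0.001], [0.1, -0.995, 0.0], [0.001, 0.0, -1.0]]
force: [-2.8, 3.3, 7.0]
finger_gap: 39.2
```

Run:
```python
from h import *
move([*HOLE,165],95.85)
```

```text
t 13.45 pos [462.  -51.7 165.8] q [ 0.71  0.18 -0.75  2.    0.15  1.01 -1.57] F [-2.8  3.3  7. ] M [0.8  0.52 0.29] gap 39.2
travel units [-0.03  0.06  0.03] jaw now -84.2 tilt [0.0015 0.0001]
delta_rot z units -0.01
```

Gap 39 mm on ears 40 mm apart, so the hoop is shut. Open, lift, and go look at the rack.

Emit:
servo_tool(
  increments=[
    {"travel":[0,0,0],"delta_rot":[0,0,0],"gripper":40},
    {"travel":[0,0,0],"delta_rot":[0,0,0],"gripper":100},
    {"travel":[0,0,0],"delta_rot":[0,0,0],"gripper":100},
    {"travel":[0,0,0],"delta_rot":[0,0,0],"gripper":100},
    {"travel":[0,0,-0.85],"delta_rot":[0,0,0],"gripper":100},
    {"travel":[0,0,-0.85],"delta_rot":[0,0,-0.9],"gripper":100},
    {"travel":[0,0,-0.85],"delta_rot":[0,0,-1],"gripper":60},
    {"travel":[0,0,-0.85],"delta_rot":[0,0,-1],"gripper":60},
    {"travel":[0,0,0],"delta_rot":[0,0,-1],"gripper":60},
    {"travel":[0,0,0],"delta_rot":[0,0,-1],"gripper":60},
    {"travel":[0,0,0],"delta_rot":[0,0,-1],"gripper":60},
    {"travel":[0,0,0],"delta_rot":[0,0,-1.0],"gripper":60},
  ],
)

```text
time: 14.65
position: [461.4, -52.6, 249.7]
tool_rot: [[0.678, 0.735, 0.0], [0.735, -0.678, -0.0], [-0.0, 0.0, -1.0]]
force: [0.3, -0.0, -0.7]
finger_gap: 51.2
```

Emit:
servo_tool(
  increments=[
    {"travel":[0.83,-0.86,0],"delta_rot":[0,0,-0.6],"gripper":60},
    {"travel":[0.83,-0.86,0],"delta_rot":[0,0,0],"gripper":60},
    {"travel":[0.83,-0.86,0],"delta_rot":[0,0,0],"gripper":60},
    {"travel":[0.83,-0.86,0],"delta_rot":[0,0,0],"gripper":60},
    {"travel":[0.83,-0.86,0],"delta_rot":[0,0,0],"gripper":60},
    {"travel":[0.83,-0.86,0],"delta_rot":[0,0,0],"gripper":60},
    {"travel":[0.83,-0.86,0],"delta_rot":[0,0,0],"gripper":60},
    {"travel":[0.83,-0.86,0],"delta_rot":[0,0,0],"gripper":60},
    {"travel":[0.83,-0.86,0],"delta_rot":[0,0,0],"gripper":60},
    {"travel":[0.83,-0.86,0],"delta_rot":[0,0,0],"gripper":60},
    {"travel":[0.83,-0.86,0],"delta_rot":[0,0,0],"gripper":60},
    {"travel":[0.83,-0.86,0],"delta_rot":[0,0,0],"gripper":60},
  ],
)

```text
time: 15.85
position: [421.4, 304.7, 249.6]
tool_rot: [[0.634, 0.773, 0.0], [0.773, -0.634, -0.0], [-0.0, 0.0, -1.0]]
force: [0.4, -0.2, -0.3]
finger_gap: 51.1
```

Emit:
servo_tool(
  increments=[
    {"travel":[0,0,0],"delta_rot":[0,0,0],"gripper":60},
    {"travel":[0,0,0],"delta_rot":[0,0,0],"gripper":60},
  ],
)

```text
time: 16.05
position: [421.2, 304.2, 249.4]
tool_rot: [[0.632, 0.775, -0.001], [0.775, -0.632, 0.0], [-0.0, -0.0, -1.0]]
force: [0.5, -1.4, 0.7]
finger_gap: 51.1
```

```bash
sed -i 's/HOLE=np.array(\[461.5,-53.2\])/HOLE=np.array([461.3,-51.9])/' h.py
python3 - <<'E'
from h import *
import pickle
c=cam('wrist'); pickle.dump(c,open('w8.pkl','wb'))
g=cv2.cvtColor(c['image'],cv2.COLOR_RGB2GRAY)
q=proj(c,[[461,353,122],[530,365,152],[486,274,112],[428,264,112]]); print(q.round())
rk=c['fx']/(c['E'][2]-122)*11; print(rk)
ci=cv2.HoughCircles(g,cv2.HOUGH_GRADIENT,1,12,param1=120,param2=13,minRadius=int(rk*.85),maxRadius=int(rk*1.15)+1)
for x in ([] if ci is None else ci[0][:8]):
    P=onz(c,[x[:2]],122)[0]; print(x,P.round(1),c['image'][int(x[1]),int(x[0])])
save(c,'pics/w8.png'); move([461,353,168])
E
```

```text
[[256. 123.]
 [337.  30.]
 [343. 181.]
 [293. 233.]]
14.984087328741468
[258.5 116.5  16.3] [465.  355.6 122. ] [181 177 174]
[340.5  21.5  17.4] [546.4 369.2 122. ] [99 62 45]
[294.5 126.5  12.7] [480.6 333.9 122. ] [199 185  84]
[450.5 252.5  13. ] [522.1 167.9 122. ] [196 195 197]
[430.5 240.5  13.8] [513.7 189.7 122. ] [52 52 51]
t 16.1 pos [421.6 303.3 249.4] q [ 0.21  0.3  -1.05  1.77  0.27  1.24 -1.6 ] F [ 0.2 -0.6  0. ] M [-0.07  0.04  0.05] gap 51.0
travel units [ 2.54 -0.04  3.25] jaw now -39.3 tilt [-0.0003 -0.0006]
```

View pics/w8.png

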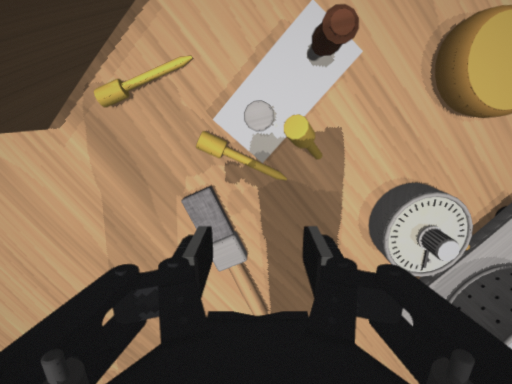

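The steel pin's head is at (258,116), i.e. world (465,355), with the dark trier at (340,20). The yellow pins at (297,127), (212,145) and (110,92) aren't where I assumed, so I triangulate them before descending.

Run:
```python
from h import *
import pickle
from itertools import product
t=pickle.load(open('top0.pkl','rb')); w=pickle.load(open('w8.pkl','rb')); s=pickle.load(open('scene0.pkl','rb')); w2=pickle.load(open('w2.pkl','rb'))
def tri(*cu):
    A=np.zeros((3,3));b=np.zeros(3); L=[]
    for c,u in cu:
        d=ray(c,[u])[0]; d/=np.linalg.norm(d); M=np.eye(3)-np.outer(d,d); A+=M;b+=M@c['E']; L.append((M,c['E']))
    X=np.linalg.solve(A,b); return X.round(0),[round(float(np.linalg.norm(M@(X-e))),1) for M,e in L]
f=lambda u,v:(u/3.6+105,v/3.6+130); g=lambda u,v:(u/1.7+170,(v-342)/1.7+145)
T={'y1':f(33,267),'y2':f(228,226),'y3':f(237,291)}; S={'y1':g(392,578),'y2':g(273,507),'y3':g(299,482)}
for n in T: print(n,'top+scene',tri((t,T[n]),(s,S[n])))
W={'a':(297,127),'b':(212,145),'c':(110,92)}
for n,m in product(T,W): print(n,m,tri((t,T[n]),(w,W[m])))
for n in T: print(n,'pred w8 from table..', [proj(w,onz(t,[T[n]],z)).round()[0] for z in (0,60,112,200)])
print('pin top+w8',tri((t,f(137,251)),(w,(258.5,116.5))))
```

```text
y1 top+scene (array([450., 449., 103.]), [0.8, 0.8])
y2 top+scene (array([488., 277., 100.]), [0.4, 0.4])
y3 top+scene (array([429., 266., 103.]), [0.5, 0.5])
y1 a (array([443., 362., 355.]), [18.6, 18.6])
y1 b (array([445., 370., 291.]), [19.2, 19.2])
y1 c (array([435., 397., 237.]), [6.2, 6.2])
y2 a (array([502., 310., -51.]), [5.1, 5.1])
y2 b (array([457., 316., 134.]), [53.1, 53.1])
y2 c (array([473., 271., 386.]), [59.1, 59.1])
y3 a (array([472., 307., -86.]), [27.6, 27.6])
y3 b (array([418., 331., -40.]), [41.1, 41.1])
y3 c (array([440., 289., 312.]), [71.7, 71.7])
y1 pred w8 from table.. [array([177.,  24.]), array([169.,  26.]), array([158.,  29.]), array([119.,  42.])]
y2 pred w8 from table.. [array([312., 135.]), array([326., 155.]), array([343., 181.]), array([399., 264.])]
y3 pred w8 from table.. [array([275., 176.]), array([283., 201.]), array([293., 233.]), array([322., 331.])]
pin top+w8 (array([464., 356., 108.]), [0.7, 0.7])
```

Run:
```python
from h import *
import pickle
t=pickle.load(open('top0.pkl','rb')); s=pickle.load(open('scene0.pkl','rb'));w=pickle.load(open('w8.pkl','rb'))
def yel(c,box):
    x0,y0,x1,y1=box; h=cv2.cvtColor(c['image'],cv2.COLOR_RGB2HSV)[y0:y1,x0:x1]
    m=cv2.inRange(h,(24,140,60),(36,255,255)); n,l,st,ce=cv2.connectedComponentsWithStats(m)
    return [(st[i,:4]+[x0,y0,0,0],int(st[i,4])) for i in range(1,n) if st[i,4]>6]
tn=cam('top'); sn=cam('scene')
for a,b in ((t,tn),): print('top0',yel(a,(95,170,200,230))); print('topnow',yel(b,(95,170,200,230)))
print('sc0',yel(s,(300,210,430,330))); print('scnow',yel(sn,(300,210,430,330)))
print('w8',yel(w,(60,20,350,200)))
for P in ([488,277],[429,266],[450,449]): print(proj(w,[[*P,0],[*P,103]]).round())
print('nadir',proj(w,[[w['E'][0],w['E'][1],0]]).round(), w['E'])
```

```text
top0 [(array([164, 189,   9,   7]), 40), (array([110, 201,   7,   6]), 36), (array([167, 208,   7,   6]), 36)]
topnow [(array([150, 192,   5,   4]), 14), (array([165, 195,  10,   2]), 17), (array([166, 210,   7,   3]), 9)]
sc0 [(array([342, 224,   8,   7]), 49), (array([326, 237,   9,   7]), 50), (array([396, 279,  11,  10]), 73)]
scnow [(array([345, 254,   8,   8]), 49), (array([395, 295,  35,  16]), 128)]
w8 [(array([121,  56,  71,  31]), 338), (array([95, 82, 26, 16]), 208), (array([285, 115,  24,  25]), 454), (array([198, 136,  25,  18]), 175), (array([224, 150,  26,  14]), 84)]
[[315. 156.]
 [340. 175.]]
[[281. 193.]
 [291. 226.]]
[[194.  58.]
 [162.  29.]]
nadir [[257. 115.]] [464.86043374 356.8749099  319.76725108]
```

Run:
```python
from h import *
import pickle
w=pickle.load(open('w8.pkl','rb')); t=cam('top'); s=cam('scene')
def tri(*cu):
    A=np.zeros((3,3));b=np.zeros(3); L=[]
    for c,u in cu:
        d=ray(c,[u])[0]; d/=np.linalg.norm(d); M=np.eye(3)-np.outer(d,d); A+=M;b+=M@c['E']; L.append((M,c['E']))
    X=np.linalg.solve(A,b); return X.round(0),[round(float(np.linalg.norm(M@(X-e))),1) for M,e in L]
print('y2',tri((t,(152.5,194)),(w,(297,127))),tri((s,(349,258)),(w,(297,127))),tri((t,(152.5,194)),(s,(349,258)),(w,(297,127))))
move([464.5,355.5,168])
```

```text
y2 (array([484., 329.,  96.]), [0.0, 0.0]) (array([483., 330.,  93.]), [1.7, 1.7]) (array([484., 330.,  93.]), [0.6, 2.0, 1.5])
t 16.3 pos [421.9 302.8 249.6] q [ 0.21  0.29 -1.05  1.77  0.27  1.24 -1.6 ] F [ 0.6 -0.   0.6] M [-0.04 -0.01  0.03] gap 51.3
travel units [ 2.71 -0.02  3.26] jaw now -39.4 tilt [ 0.0004 -0.0007]
```

The yellow pins have toppled on their own, and one now leans on the rack with its head at (484,330,93), 32 mm from the steel pin. I turn the jaws square to that direction so the fingers miss it.

Emit:
servo_tool(
  increments=[
    {"travel":[0,0,0],"delta_rot":[0,0,-1],"gripper":60},
    {"travel":[0,0,0],"delta_rot":[0,0,-1],"gripper":60},
    {"travel":[0,0,0],"delta_rot":[0,0,-1],"gripper":60},
    {"travel":[0,0,0],"delta_rot":[0,0,-1],"gripper":60},
    {"travel":[0,0,0],"delta_rot":[0,0,-1],"gripper":60},
    {"travel":[0,0,0],"delta_rot":[0,0,-1],"gripper":60},
    {"travel":[0,0,0],"delta_rot":[0,0,-1],"gripper":60},
    {"travel":[0,0,0],"delta_rot":[0,0,-1],"gripper":60},
    {"travel":[0,0,0],"delta_rot":[0,0,-1],"gripper":60},
    {"travel":[0,0,0],"delta_rot":[0,0,-1],"gripper":60},
    {"travel":[0,0,0],"delta_rot":[0,0,-1],"gripper":60},
    {"travel":[0,0,0],"delta_rot":[0,0,-1],"gripper":60},
  ],
)

```text
time: 17.5
position: [421.8, 303.0, 249.7]
tool_rot: [[-0.543, 0.84, 0.0], [0.84, 0.543, -0.001], [-0.001, 0.0, -1.0]]
force: [0.1, -0.4, -0.3]
finger_gap: 51.1
```

Emit:
servo_tool(
  increments=[
    {"travel":[0,0,0],"delta_rot":[0,0,-1],"gripper":60},
    {"travel":[0,0,0],"delta_rot":[0,0,-1],"gripper":60},
    {"travel":[0.1,0.9,0],"delta_rot":[0,0,0],"gripper":60},
    {"travel":[0.1,0.9,0],"delta_rot":[0,0,0],"gripper":60},
    {"travel":[0.1,0.9,0],"delta_rot":[0,0,0],"gripper":60},
    {"travel":[0,0,0],"delta_rot":[0,0,0],"gripper":60},
    {"travel":[0,0,0],"delta_rot":[0,0,0],"gripper":60},
  ],
)

```text
time: 18.2
position: [464.1, 356.3, 249.4]
tool_rot: [[-0.703, 0.711, -0.001], [0.711, 0.703, -0.0], [0.0, -0.001, -1.0]]
force: [-0.9, -0.6, 0.3]
finger_gap: 51.4
```

Run:
```python
from h import *
move([464.5,355.5,168])
```

```text
t 18.2 pos [464.1 356.3 249.4] q [ 0.17  0.58 -1.22  1.6   0.55  1.36 -0.34] F [-0.9 -0.6  0.3] M [-0.03 -0.02 -0.02] gap 51.4
travel units [-0.04 -0.01  3.26] jaw now 44.7 tilt [-0.0006 -0.0002]
```

Emit:
servo_tool(
  increments=[
    {"travel":[-0.02,0,0.7],"delta_rot":[0,0,0],"gripper":60},
    {"travel":[-0.02,0,0.7],"delta_rot":[0,0,0],"gripper":60},
    {"travel":[0,0,0.7],"delta_rot":[0,0,0],"gripper":60},
    {"travel":[0,0,0.6],"delta_rot":[0,0,0],"gripper":60},
    {"travel":[0,0,0.56],"delta_rot":[0,0,0],"gripper":60},
    {"travel":[0,0,0],"delta_rot":[0,0,0],"gripper":5},
    {"travel":[0,0,0],"delta_rot":[0,0,0],"gripper":5},
    {"travel":[0,0,0],"delta_rot":[0,0,0],"gripper":5},
    {"travel":[0,0,0],"delta_rot":[0,0,0],"gripper":5},
    {"travel":[0,0,0],"delta_rot":[0,0,0],"gripper":5},
    {"travel":[0,0,0],"delta_rot":[0,0,0],"gripper":5},
  ],
  grip_force=50,
)

```text
time: 19.3
position: [464.9, 356.0, 168.4]
tool_rot: [[-0.703, 0.711, 0.001], [0.711, 0.703, 0.0], [-0.0, 0.001, -1.0]]
force: [-0.7, 0.2, 0.2]
finger_gap: 20.3
```

Run:
```python
from h import *
move([464.5,355.5,168])
```

```text
t 19.3 pos [464.9 356.  168.4] q [ 0.13  0.65 -1.15  1.68  0.63  1.23 -0.39] F [-0.7  0.2  0.2] M [ 0.03  0.03 -0.02] gap 20.3
travel units [-0.   -0.03  0.02] jaw now 44.7 tilt [0.0005 0.0002]
```

Gripped (gap 20 on the 22 mm head). Lift out and turn.

Emit:
servo_tool(
  increments=[
    {"travel":[0,0,-0.5],"delta_rot":[0,0,0],"gripper":5},
    {"travel":[0,0,-0.7],"delta_rot":[0,0,0],"gripper":5},
    {"travel":[0,0,-0.9],"delta_rot":[0,0,0],"gripper":5},
    {"travel":[0,0,-0.9],"delta_rot":[0,0,0],"gripper":5},
    {"travel":[0,0,-0.9],"delta_rot":[0,0,-1],"gripper":5},
    {"travel":[0,0,-0.9],"delta_rot":[0,0,-1],"gripper":5},
    {"travel":[0,0,-0.5],"delta_rot":[0,0,-1],"gripper":5},
    {"travel":[0,0,0],"delta_rot":[0,0,-1],"gripper":5},
    {"travel":[0,0,0],"delta_rot":[0,0,-1],"gripper":5},
    {"travel":[0,0,0],"delta_rot":[0,0,-1],"gripper":5},
    {"travel":[0,0,0],"delta_rot":[0,0,-1],"gripper":5},
    {"travel":[0,0,0],"delta_rot":[0,0,-1],"gripper":5},
  ],
)

```text
time: 20.5
position: [464.6, 355.9, 302.2]
tool_rot: [[-0.999, -0.051, 0.001], [-0.051, 0.999, 0.0], [-0.001, -0.0, -1.0]]
force: [0.9, 0.6, -1.3]
finger_gap: 20.0
```

Emit:
servo_tool(
  increments=[
    {"travel":[0,0,0],"delta_rot":[0,0,-0.53],"gripper":5},
    {"travel":[0,0,0],"delta_rot":[0,0,0],"gripper":5},
  ],
)

```text
time: 20.7
position: [464.7, 355.9, 302.0]
tool_rot: [[-0.995, -0.103, 0.0], [-0.103, 0.995, 0.0], [-0.0, 0.0, -1.0]]
force: [-0.1, -0.2, -1.7]
finger_gap: 20.5
```

Run:
```python
from h import *
move([*HOLE,298],95.85)
```

```text
t 20.7 pos [464.7 355.9 302. ] q [ 0.24  0.64 -1.4   1.53  0.63  1.51  0.51] F [-0.1 -0.2 -1.7] M [-0.03 -0.02 -0.05] gap 20.5
travel units [  1.82 -16.21   0.16] jaw now 95.9 tilt [0.0004 0.0002]
delta_rot z units 0.01
```

Emit:
servo_tool(
  increments=[
    {"travel":[0.11,-0.95,0],"delta_rot":[0,0,0],"gripper":5},
    {"travel":[0.11,-0.95,0],"delta_rot":[0,0,0],"gripper":5},
    {"travel":[0.11,-0.95,0],"delta_rot":[0,0,0],"gripper":5},
    {"travel":[0.11,-0.95,0],"delta_rot":[0,0,0],"gripper":5},
    {"travel":[0.11,-0.95,0],"delta_rot":[0,0,0],"gripper":5},
    {"travel":[0.11,-0.95,0],"delta_rot":[0,0,0],"gripper":5},
    {"travel":[0.11,-0.95,0],"delta_rot":[0,0,0],"gripper":5},
    {"travel":[0.11,-0.95,0],"delta_rot":[0,0,0],"gripper":5},
    {"travel":[0.11,-0.95,0],"delta_rot":[0,0,0],"gripper":5},
    {"travel":[0.11,-0.95,0],"delta_rot":[0,0,0],"gripper":5},
    {"travel":[0.11,-0.95,0],"delta_rot":[0,0,0],"gripper":5},
    {"travel":[0.11,-0.95,0],"delta_rot":[0,0,0],"gripper":5},
  ],
)

```text
time: 21.9
position: [460.9, 68.6, 301.3]
tool_rot: [[-0.995, -0.101, 0.0], [-0.101, 0.995, -0.001], [-0.0, -0.001, -1.0]]
force: [-0.3, 1.0, -0.5]
finger_gap: 20.8
```

Emit:
servo_tool(
  increments=[
    {"travel":[0.1,-0.95,0],"delta_rot":[0,0,0],"gripper":5},
    {"travel":[0.1,-0.95,0],"delta_rot":[0,0,0],"gripper":5},
    {"travel":[0.1,-0.95,0],"delta_rot":[0,0,0],"gripper":5},
    {"travel":[0.1,-0.95,0],"delta_rot":[0,0,0],"gripper":5},
    {"travel":[0.1,-0.9,0],"delta_rot":[0,0,0],"gripper":5},
    {"travel":[0,0,0],"delta_rot":[0,0,0],"gripper":5},
    {"travel":[0,0,0],"delta_rot":[0,0,0],"gripper":5},
    {"travel":[0,0,0],"delta_rot":[0,0,0],"gripper":5},
  ],
)

```text
time: 22.7
position: [460.8, -47.9, 301.0]
tool_rot: [[-0.995, -0.103, 0.0], [-0.103, 0.995, -0.0], [-0.0, -0.001, -1.0]]
force: [0.5, 0.0, -1.4]
finger_gap: 20.6
```

Run:
```python
from h import *
import pickle
move([*HOLE,291],95.85)
w=cam('wrist'); s=cam('scene'); t=cam('top')
pickle.dump((w,s,t),open('ins.pkl','wb'))
print(proj(s,[[*HOLE,118]]),proj(w,[[*HOLE,118]]),proj(t,[[*HOLE,118]]))
a=cv2.resize(s['image'][120:230,180:320],(700,550)); 
x,y=proj(s,[[*HOLE,118]])[0].astype(int)
a=cv2.resize(s['image'][y-70:y+40,x-50:x+50],None,fx=3.8,fy=3.8,interpolation=cv2.INTER_CUBIC)
b=cv2.resize(w['image'],(0,0),fx=.78,fy=.78); 
o=np.zeros((max(a.shape[0],b.shape[0]),a.shape[1]+b.shape[1],3),np.uint8); o[:a.shape[0],:a.shape[1]]=a; o[:b.shape[0],a.shape[1]:]=b
print(o.shape); cv2.imwrite('pics/ins.png',cv2.convertScaleAbs(o,alpha=1.4)[:,:,::-1])
```

```text
t 22.7 pos [460.8 -47.9 301. ] q [ 1.39  0.12 -1.43  1.82  0.12  1.3   1.6 ] F [ 0.5  0.  -1.4] M [-0.04 -0.01 -0.01] gap 20.6
travel units [-0.   -0.16  0.4 ] jaw now 95.9 tilt [ 0.0002 -0.0005]
delta_rot z units 0.01
[[259.57853845 162.61630045]] [[254.09656783 188.19598757]] [[269.3465491  200.75664097]]
(418, 779, 3)
```

View pics/ins.png

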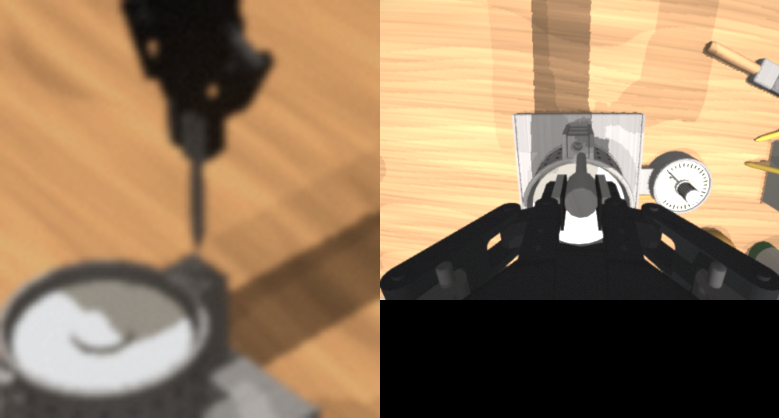

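The pin hangs upright above the seam. In the wrist view its tip is at about (256,200) and the hole at about (253,186), and the hoop looks shut. Joint 3 is close to its limit, so I turn the tool half a turn back (same grasp) before inserting.

Emit:
servo_tool(
  increments=[
    {"travel":[0,0,0],"delta_rot":[0,0,1],"gripper":5},
    {"travel":[0,0,0],"delta_rot":[0,0,1],"gripper":5},
    {"travel":[0,0,0],"delta_rot":[0,0,1],"gripper":5},
    {"travel":[0,0,0],"delta_rot":[0,0,1],"gripper":5},
    {"travel":[0,0,0],"delta_rot":[0,0,1],"gripper":5},
    {"travel":[0,0,0],"delta_rot":[0,0,1],"gripper":5},
    {"travel":[0,0,0],"delta_rot":[0,0,1],"gripper":5},
    {"travel":[0,0,0],"delta_rot":[0,0,1],"gripper":5},
    {"travel":[0,0,0],"delta_rot":[0,0,1],"gripper":5},
    {"travel":[0,0,0],"delta_rot":[0,0,1],"gripper":5},
    {"travel":[0,0,0],"delta_rot":[0,0,1],"gripper":5},
    {"travel":[0,0,0],"delta_rot":[0,0,1],"gripper":5},
  ],
)

```text
time: 24.05
position: [460.7, -48.5, 300.7]
tool_rot: [[-0.402, 0.916, -0.0], [0.916, 0.402, -0.0], [-0.0, -0.0, -1.0]]
force: [0.3, -1.0, -1.6]
finger_gap: 20.5
```

Emit:
servo_tool(
  increments=[
    {"travel":[0,0,0],"delta_rot":[0,0,1],"gripper":5},
    {"travel":[0,0,0],"delta_rot":[0,0,1],"gripper":5},
    {"travel":[0,0,0],"delta_rot":[0,0,1],"gripper":5},
    {"travel":[0,0,0],"delta_rot":[0,0,1],"gripper":5},
    {"travel":[0,0,0],"delta_rot":[0,0,1],"gripper":5},
    {"travel":[0,0,0],"delta_rot":[0,0,1],"gripper":5},
    {"travel":[0,0,0],"delta_rot":[0,0,1],"gripper":5},
    {"travel":[0,0,0],"delta_rot":[0,0,1],"gripper":5},
    {"travel":[0,0,0],"delta_rot":[0,0,1],"gripper":5},
    {"travel":[0,0,0],"delta_rot":[0,0,1],"gripper":5},
    {"travel":[0,0,0],"delta_rot":[0,0,1],"gripper":5},
    {"travel":[0,0,0],"delta_rot":[0,0,1],"gripper":5},
  ],
)

```text
time: 25.25
position: [460.7, -48.5, 300.7]
tool_rot: [[0.747, 0.665, -0.0], [0.665, -0.747, -0.0], [-0.0, 0.0, -1.0]]
force: [-0.1, 0.2, -1.7]
finger_gap: 20.5
```

Emit:
servo_tool(
  increments=[
    {"travel":[0,0,0],"delta_rot":[0,0,1],"gripper":5},
    {"travel":[0,0,0],"delta_rot":[0,0,1],"gripper":5},
    {"travel":[0,0,0],"delta_rot":[0,0,1],"gripper":5},
    {"travel":[0,0,0],"delta_rot":[0,0,1],"gripper":5},
    {"travel":[0,0,0],"delta_rot":[0,0,1],"gripper":5},
    {"travel":[0,0,0],"delta_rot":[0,0,1],"gripper":5},
    {"travel":[0,0,0],"delta_rot":[0,0,0],"gripper":5},
    {"travel":[0,0,0],"delta_rot":[0,0,0],"gripper":5},
  ],
)

```text
time: 26.05
position: [460.8, -48.7, 300.7]
tool_rot: [[0.994, 0.106, 0.0], [0.106, -0.994, -0.0], [0.0, 0.0, -1.0]]
force: [0.8, 0.0, -0.8]
finger_gap: 20.1
```

Run:
```python
from h import *
import pickle
move([*HOLE,291],95.85)
w=pickle.load(open('ins.pkl','rb'))[0]
# TCP in that view (460.8,-47.9,301): pin axis expected; tip z = 301-158.4, dark shaft mask in wrist view
print('axis tip exp',proj(w,[[460.8,-47.9,142.6],[460.8,-47.9,225]]).round(1))
g=cv2.cvtColor(w['image'],cv2.COLOR_RGB2GRAY)
for r in range(186,240,4): print(r,g[r,240:276:2])
```

```text
t 26.05 pos [460.8 -48.7 300.7] q [ 1.14  0.05 -1.14  1.83  0.05  1.29 -1.47] F [ 0.8  0.  -0.8] M [-0.02 -0.04  0.02] gap 20.1
travel units [0.01 0.13 0.39] jaw now -83.9 tilt [ 0. -0.]
delta_rot z units 0.04
axis tip exp [[258.3 195.4]
 [258.5 235.2]]
186 [ 76 100  94  79  69  73  74  71  74  76  88  88  77  74  64  78  78  80]
190 [ 77  99  91  79  75  60  61  63  61  71  91  92  97  93  78 100 100  69]
194 [ 78  99  96  99  87  87  86  86  90  91 101  98  97  95  80 101 101  67]
198 [ 73  99  97  96  97 104  95  60  60  59  58  62 106 105  89 113 110  70]
202 [ 79  87  88  92 108 110  75  59  60  60  58  58  82  93  92 111 110  68]
206 [102 100 103 109 113 113  67  59  61  61  58  59  86 113 114 116 116 112]
210 [138 145 151 153 156 146  67  59  59  60  57  58  92 144 137 108  94  96]
214 [163 162 163 163 162 149  62  60  60  60  57  58  94 160 162 161 161 160]
218 [163 162 162 163 163 146  59  60  61  60  59  57  78 158 161 161 161 161]
222 [162 162 161 156 114  64  59  60  61  60  61  61  62  86 123 158 161 161]
226 [154 137  77  58  59  60  60  60  61  61  60  60  60  59  59  66 132 157]
230 [115  64  58  58  57  61  61  61  62  61  61  60  60  60  59  58  60  65]
234 [49 58 59 59 60 61 61 61 62 61 61 60 60 60 59 59 58 58]
238 [56 58 59 59 60 61 60 62 60 62 62 61 60 59 59 59 60 59]
```

The pin axis agrees with the TCP axis to within a millimetre. Correcting 3 mm and starting the insertion.

Emit:
servo_tool(
  increments=[
    {"travel":[0,0.13,0.4],"delta_rot":[0,0,0.04],"gripper":5},
    {"travel":[0,0,0.4],"delta_rot":[0,0,0],"gripper":5},
    {"travel":[0,0,0.3],"delta_rot":[0,0,0],"gripper":5},
    {"travel":[0,0,0.2],"delta_rot":[0,0,0],"gripper":5},
    {"travel":[0,0,0.2],"delta_rot":[0,0,0],"gripper":5},
    {"travel":[0,0,0],"delta_rot":[0,0,0],"gripper":5},
  ],
)

```text
time: 26.65
position: [460.8, -52.3, 262.5]
tool_rot: [[0.995, 0.098, -0.001], [0.098, -0.995, 0.0], [-0.001, -0.001, -1.0]]
force: [-0.4, 1.4, -1.8]
finger_gap: 20.2
```

Run:
```python
from h import *
move([*HOLE,194.4],95.85)
```

```text
t 26.65 pos [460.8 -52.3 262.5] q [ 1.12  0.11 -1.14  1.88  0.1   1.22 -1.52] F [-0.4  1.4 -1.8] M [ 0.02 -0.06  0.01] gap 20.2
travel units [ 0.02 -0.01  2.72] jaw now -84.3 tilt [-0.0008  0.0004]
delta_rot z units -0.03
```

Emit:
servo_tool(
  increments=[
    {"travel":[0,0,0.25],"delta_rot":[0,0,0],"gripper":5},
    {"travel":[0,0,0.25],"delta_rot":[0,0,0],"gripper":5},
    {"travel":[0,0,0.25],"delta_rot":[0,0,0],"gripper":5},
    {"travel":[0,0,0.25],"delta_rot":[0,0,0],"gripper":5},
    {"travel":[0,0,0],"delta_rot":[0,0,0],"gripper":5},
  ],
)

```text
time: 27.15
position: [460.7, -52.3, 237.2]
tool_rot: [[0.995, 0.098, -0.001], [0.098, -0.995, 0.001], [-0.001, -0.001, -1.0]]
force: [0.4, 0.1, -1.6]
finger_gap: 20.4
```

Run:
```python
from h import *
move([*HOLE,194.4],95.85)
```

```text
t 27.15 pos [460.7 -52.3 237.2] q [ 1.1   0.15 -1.13  1.91  0.14  1.17 -1.56] F [ 0.4  0.1 -1.6] M [ 0.14 -0.08  0.02] gap 20.4
travel units [ 0.03 -0.01  1.71] jaw now -84.4 tilt [-0.001   0.0006]
delta_rot z units -0.03
```

Free so far (tip at about z 79, already in the middle lug). On down.

Emit:
servo_tool(
  increments=[
    {"travel":[0,0,0.25],"delta_rot":[0,0,0],"gripper":5},
    {"travel":[0,0,0.25],"delta_rot":[0,0,0],"gripper":5},
    {"travel":[0,0,0.25],"delta_rot":[0,0,0],"gripper":5},
    {"travel":[0,0,0.25],"delta_rot":[0,0,0],"gripper":5},
    {"travel":[0,0,0.2],"delta_rot":[0,0,0],"gripper":5},
    {"travel":[0,0,0.2],"delta_rot":[0,0,0],"gripper":5},
    {"travel":[0,0,0.2],"delta_rot":[0,0,0],"gripper":5},
    {"travel":[0,0,0],"delta_rot":[0,0,0],"gripper":5},
  ],
)

```text
time: 27.95
position: [460.8, -52.3, 197.5]
tool_rot: [[0.995, 0.098, -0.001], [0.098, -0.995, 0.0], [-0.001, -0.0, -1.0]]
force: [-0.5, 1.3, -1.2]
finger_gap: 20.4
```

Run:
```python
from h import *
move([*HOLE,194.4],95.85)
```

```text
t 27.95 pos [460.8 -52.3 197.5] q [ 1.05  0.22 -1.11  1.96  0.22  1.1  -1.62] F [-0.5  1.3 -1.2] M [ 0.23 -0.09  0.01] gap 20.4
travel units [ 0.02 -0.02  0.12] jaw now -84.4 tilt [-0.0007  0.0004]
delta_rot z units -0.04
```

Emit:
servo_tool(
  increments=[
    {"travel":[0,0,0.08],"delta_rot":[0,0,0],"gripper":5},
    {"travel":[0,0,0.08],"delta_rot":[0,0,0],"gripper":5},
    {"travel":[0,0,0.08],"delta_rot":[0,0,0],"gripper":5},
    {"travel":[0,0,0],"delta_rot":[0,0,0],"gripper":5},
  ],
)

```text
time: 28.35
position: [461.5, -52.2, 194.0]
tool_rot: [[0.995, 0.098, -0.0], [0.098, -0.995, -0.002], [-0.001, 0.002, -1.0]]
force: [-13.4, 0.7, 30.7]
finger_gap: 20.6
```

Run:
```python
from h import *
move([*HOLE,194.4],95.85)
```

```text
t 28.35 pos [461.5 -52.2 194. ] q [ 1.04  0.22 -1.11  1.96  0.23  1.09 -1.63] F [-13.4   0.7  30.7] M [ 0.38  2.81 -0.02] gap 20.6
travel units [-0.01 -0.01 -0.01] jaw now -84.4 tilt [-0.0005 -0.0016]
delta_rot z units -0.04
```

Seated: 31 N reaction at exactly the expected height (TCP 194.0). Release the head, lower the open fingers past the ears, and squeeze.

Emit:
servo_tool(
  increments=[
    {"travel":[0,0,0],"delta_rot":[0,0,0],"gripper":5},
    {"travel":[0,0,-0.08],"delta_rot":[0,0,0],"gripper":5},
    {"travel":[0,0,0],"delta_rot":[0,0,0],"gripper":100},
    {"travel":[0,0,0],"delta_rot":[0,0,0],"gripper":100},
    {"travel":[0,0,0],"delta_rot":[0,0,0],"gripper":100},
    {"travel":[0,0,0],"delta_rot":[0,0,0],"gripper":100},
    {"travel":[0,0,0],"delta_rot":[0,0,0],"gripper":100},
    {"travel":[0,0,0],"delta_rot":[0,0,0],"gripper":100},
  ],
)

```text
time: 29.15
position: [461.0, -52.4, 194.1]
tool_rot: [[0.995, 0.098, -0.0], [0.098, -0.995, 0.0], [-0.0, -0.0, -1.0]]
force: [-0.2, -0.0, -0.0]
finger_gap: 85.2
```

Run:
```python
from h import *
move([*HOLE,165],95.85)
```

```text
t 29.15 pos [461.  -52.4 194.1] q [ 1.05  0.22 -1.11  1.96  0.22  1.09 -1.63] F [-0.2 -0.  -0. ] M [ 0.02 -0.02  0.02] gap 85.2
travel units [ 0.01 -0.02  1.16] jaw now -84.4 tilt [-0.  0.]
delta_rot z units -0.04
```

Emit:
servo_tool(
  increments=[
    {"travel":[0,-0.02,0.4],"delta_rot":[0,0,-0.04],"gripper":100},
    {"travel":[0,0,0.4],"delta_rot":[0,0,0],"gripper":100},
    {"travel":[0,0,0.36],"delta_rot":[0,0,0],"gripper":100},
    {"travel":[0,0,0],"delta_rot":[0,0,0],"gripper":60},
    {"travel":[0,0,0],"delta_rot":[0,0,0],"gripper":50},
    {"travel":[0,0,0],"delta_rot":[0,0,0],"gripper":40},
    {"travel":[0,0,0],"delta_rot":[0,0,0],"gripper":30},
    {"travel":[0,0,0],"delta_rot":[0,0,0],"gripper":30},
    {"travel":[0,0,0],"delta_rot":[0,0,0],"gripper":30},
    {"travel":[0,0,0],"delta_rot":[0,0,0],"gripper":30},
    {"travel":[0,0,0],"delta_rot":[0,0,0],"gripper":30},
    {"travel":[0,0,0],"delta_rot":[0,0,0],"gripper":30},
  ],
  grip_force=60,
)

```text
time: 30.35
position: [461.2, -51.7, 165.7]
tool_rot: [[0.995, 0.103, 0.0], [0.103, -0.995, -0.0], [0.0, 0.0, -1.0]]
force: [-2.2, 1.6, 5.8]
finger_gap: 38.5
```

Run:
```python
from h import *
import pickle
move([*HOLE,165],95.85)
# pin check: yellow/steel rack hole now empty & gauge unchanged: compare knob hand direction and head position numerically
s=cam('scene'); t=cam('top')
print('head top exp px scene/top',proj(s,[[*HOLE,148]]).round(),proj(t,[[*HOLE,148]]).round())
s0=pickle.load(open('scene0.pkl','rb')); t0=pickle.load(open('top0.pkl','rb'))
for n,P in (('cheese',None),):pass
d=cv2.absdiff(cv2.GaussianBlur(t['image'],(3,3),0),cv2.GaussianBlur(t0['image'],(3,3),0)).max(2)>45
n,l,st,ce=cv2.connectedComponentsWithStats(d.astype(np.uint8))
print([(st[i].tolist()) for i in range(1,n) if st[i,4]>8])
```

```text
t 30.35 pos [461.2 -51.7 165.7] q [ 1.01  0.27 -1.08  1.99  0.28  1.04 -1.67] F [-2.2  1.6  5.8] M [0.33 0.48 0.16] gap 38.5
travel units [0.   0.01 0.03] jaw now -84.1 tilt [ 0.0005 -0.0003]
delta_rot z units 0.01
head top exp px scene/top [[259. 154.]] [[270. 200.]]
[[265, 140, 44, 30, 342], [250, 153, 38, 41, 636], [308, 170, 9, 9, 46], [302, 172, 9, 11, 39], [288, 176, 6, 20, 29], [149, 192, 10, 7, 51], [161, 193, 7, 6, 25], [170, 192, 9, 5, 29], [248, 197, 9, 11, 70], [255, 196, 8, 9, 24], [144, 198, 6, 5, 15], [115, 202, 14, 6, 55], [290, 202, 9, 8, 43], [171, 209, 10, 6, 36], [262, 211, 7, 3, 12], [295, 212, 27, 83, 455], [259, 216, 27, 91, 661], [114, 219, 8, 20, 48], [327, 239, 121, 79, 3107], [197, 248, 10, 4, 13], [296, 252, 216, 132, 5445], [401, 260, 7, 2, 12], [294, 291, 18, 13, 118], [270, 309, 10, 5, 19], [294, 313, 14, 5, 15], [293, 315, 33, 25, 387], [281, 318, 7, 7, 23], [333, 329, 4, 31, 60], [250, 339, 9, 8, 9], [222, 341, 7, 6, 16], [249, 342, 16, 13, 42], [283, 345, 9, 7, 24], [279, 349, 3, 4, 10], [290, 348, 7, 13, 41], [216, 353, 14, 7, 26]]
```

Ears squeezed at a 38.5 mm gap with low net wrist force. The only changes in the top view that aren't from the arm or the hoop are the pin leaving the rack, the toppled yellow look-alikes and a few small specks. Handing in.

```bash
python3 -c "
from rig import ticket
print(ticket.job_done())"
```

```text
the job is handed in; nothing more can be done
None
```

I did all the steps and handed the job in at about 30 s with the gripper still squeezing the hoop's two ears together. No verdict is reported.

- **Gauge:** I turned the knob anticlockwise until it slipped at its stop. A close picture then showed the peak pointer lying on the zero hand.
- **Hoop:** I pushed the swinging half nearly shut and squeezed it closed across the ears. The gap read 39 mm on ears 40 mm apart; the reading runs 1–2 mm low.
- **Pin:** The steel pin went down through the three lugs without resistance. It seated with about 31 N of reaction at the expected height (194.0 mm against 194.4 mm). I let go, then squeezed both ears at 60 N with the pin's head between the fingers. The final gap was 38.5 mm.

**Not checked or unexpected:**
- The contact forces on the two halves cannot be read directly, and I took no close picture of the pin after releasing it.
- All three yellow look-alike pins fell over during the run, and one ended up leaning on the rack. I never noticed the arm touch them, and I turned the jaws to miss the leaning one.
- In the top view, the small cheese, spare disc, jar, bottle and trier showed no change. A few changed pixels beside the brush's handle are probably shadow.

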